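Index the lathe's tool turret and unscrew the drill chuck

TASK

Turn the tool turret on the lathe's tailstock until the red drill chuck clicks into the upper front station, leaning towards you, and unscrew the chuck there (ordinary right-hand thread). Stand it upright, jaws up, on the floor of the wooden tray, set down gently; leave the turret clicked in there, and don't disturb the camel, the gouge or the tin.

Things in the scene. Friction and masses are not known exactly. Their poses are not given: they have to be found in the camera images.
- lathe: Small green bench wood lathe, fixed. Origin: on the bench straight under the turret's centre; z up, its y runs along the bed to the headstock, its -x side faces the robot. The bed is 720 x 106 mm, ways 70 mm up; the headstock (130 mm deep, up to 240 mm high) begins at y = 216 mm; the tailstock lies at y below -100 mm. The turret's centre is 155 mm above the origin.
- front_mark (a point): The upper front index position, a fixed point 62 mm from the turret's centre: where the nose must come. A tool there points along (-0.416, 0.095, 0.905) in the lathe's frame: leaning 25 deg from vertical, towards the robot.
- nose (a point): Centre of the seat (root) of the threaded nose on which the chuck is screwed, 62 mm from the turret's centre; it turns with the turret. The nose stands 20 mm out of the seat (17 mm across the bare core, 25 mm over the thread); the boss under it is 38 mm wide.
- turret: Five-station tool turret on the tailstock, turned by pushing its tools (6 to 20 N at a tool's end). Origin: its centre; z: its axis, which leans 45 deg from vertical towards the headstock. It turns freely both ways, stays where left and clicks in at each station, every 72 deg, from within 7 deg or so. The chuck's station lies at -126 deg about z from its x axis, 4 fixed tools at +72 deg each.
- chuck: Red and black drill chuck, 46 mm across, 62 mm long plus 7 mm jaw tips, straight-sided to 50 mm from its foot, 0.42 kg. Origin: centre of its open foot, on the seat when screwed home; z towards the jaws, straight out from the turret's centre, 45 deg off the turret's axis. Right-hand thread with 12 mm rise per turn; it lifts off between about 130 and 150 deg from home (past that it binds).
- tray: Fixed wooden tray, 120 x 160 mm (x, y) and 28 mm high, walls and floor 7 mm thick, open on top. Origin: centre of its underside. It stands left or right of the robot's middle; it is where the chuck goes.
- camel: Carved wooden camel on a 75 x 50 mm base, about 122 mm high, loose; a bystander. Origin: centre of the base's underside.
- gouge: Carving gouge with a wooden handle, about 205 mm long and 20 mm high, lying loose on the bench; a bystander. Origin: near its middle, on the bench; x towards the blade.
- wax_tin: Yellow wax tin, 64 mm across, 55 mm high, standing loose on the bench; a bystander. Origin: centre of its underside.
- drum_tip (a point): End of the red-brown sanding drum on the turret, 126 mm from the centre, 144 deg clockwise of the chuck looking at the turret's face. The fixed tools, going on by 72 deg about the turret's z from the chuck: live centre (30 mm across, ends 128 mm from the centre), cup centre (26 mm, cup 37 mm; 126 mm), this drum (31 mm), countersink (21 mm; 128 mm, straight to 116 mm).
Things that resemble listed ones, but are neither listed nor needed, are in the scene too. Several things have the shape of the chuck; the one meant has the colours described above.

How it is judged (in metres and radians):
On the way, in this order (a step that is already met when the one before it is completed fails the run):
1. the turret is turned so that the chuck's station stands at the upper front mark (within 4 mm), the chuck still on it (distance between nose and front_mark below 0.004 m and distance between chuck and nose below 0.008 m), for 0.2 s.
2. the chuck is unscrewed and drawn clear of the threaded nose (30 mm) with the station still at the upper front mark (distance between nose and front_mark below 0.004 m and distance between chuck and nose above 0.03 m), for 0.2 s.
At the end, for the whole second after the job is handed in: the chuck stands upright (within 0.12 rad), jaws up, at rest with its foot on the tray's floor, inside the walls; the turret's threaded nose is still at the upper front mark (within 4 mm) (distance between nose and front_mark below 0.004 m and x of chuck in the frame of tray between -0.035 and 0.035 m and y of chuck in the frame of tray between -0.055 and 0.055 m and z of chuck in the frame of tray between 0.003 and 0.012 m and angle between chuck's own z axis and vertical below 0.12 rad and linear speed of chuck below 0.02 m/s); the robot touches nothing.
It fails at once if the chuck hits the tray with over 40 N (dropped or rammed) (contact force between chuck and tray above 40 N).
It fails at once if the camel, the gouge or the wax tin is moved by over 20 mm (distance of any of camel, gouge, wax_tin from where it was at the start of the episode above 0.02 m).
It also fails if it takes over 72 s, if anything falls off the work surface, if the arm or the gripper's body presses on something with over 40 N, if the wrist force passes 120 N, or if a joint passes its speed limit or range.

ROBOT

A 7-joint arm with a two-finger parallel gripper is mounted at the origin on the work surface. World frame = base frame: x ahead of the robot, y to its left, z up, the work surface at z = 0. Lengths are in mm, angles in rad, forces in N, time in s.
With the tool pointing down it reaches from about 350 to 900 mm from the base axis. Payload 8.1 kg.
Tool frame: the origin (TCP) lies at the very end of the fingers, on their centre line; the grasp point (between the pads) lies 19 mm behind it; z points along the fingers, y is the line along which they close (so a half turn about z gives the same grasp; the last joint's range is limited). The gripper opens to 92 mm and grips with 3 to 60 N. Pads are 19 mm wide; open, the fingers measure 130 mm over their backs; the gripper's body (75 mm by 190 mm) begins 47 mm behind the grasp point.
Start: joints at [1.009, 0.434, 0.025, 1.573, -0.012, 1.134, -0.075], TCP at [276.775, -560.39, 226.742] pointing down, gripper open.
Joint ranges: [-2.62, 2.62], [-0.44, 2.09], [-1.27, 1.32], [0.08, 2.57], [-1.32, 4.46], [0.12, 2], [-2.74, 2.74]. Speed limits (rad/s): [2.22, 2.22, 3.01, 3.01, 3.14, 3.14, 3.14].

INTERFACE

Orientations are given as [roll, pitch, yaw] about the fixed x, y, z axes, in that order (R = Rz(yaw) Ry(pitch) Rx(roll)).
In Python, from rig import read_state, snapshot, camera_model, job_done, regions_of gives the robot as it stands.
- The arm moves only by the shell command python3 -m crank 'ROWS' [OPENING] [FORCE]. ROWS is JSON, a list of rows, each an object of numbers: "tx", "ty", "tz": the shift along the tool's x, y, z in m; "roll": the turn about the tool's z in rad. In form: [{"tx": .., "ty": .., "tz": .., "roll": ..}, ...]. A call has 1 to 12 rows; each row shifts and turns the commanded pose from where the row before left it, along the tool's axes as they then stand; what a row does not reach is not made up. A row lasts 1/10 s, in which the tool goes at most 50 mm and 8.59 degrees, less where a joint would pass 70% of its speed; a pose out of reach is approached as far as the arm can. A call is refused whole if a number of a shift passes 0.05 or a number of a turn 0.15, either way. A call with a gripper value outside its range is refused whole. OPENING is the closure in counts, from 0 (fully open) to 255 (shut), set as the call begins (- or left out, the last holds). The fingers move at their own pace and stop on an object; FORCE is the grip in N (left out, the last holds). Time passes only in rows, so rows that do not move let the fingers close. It gives the time, the measured TCP pose, the force, the opening and the grip force at its end, in the units of the state.
- read_state(): the state, without advancing time (a new reading comes with each control period).
- snapshot(name): name is "scene" or "top" or "wrist"; returns (picture, depth): 400x640x3 uint8, red, green, blue; 400x640 float32, mm along the optical axis (not along the pixel's ray), 0 where there is no reading.
- camera_model(name): a dict with "fovy" (degrees; the focal length in pixels is half the picture's height over the tangent of half this angle, whatever the lens; pixels are square), "cx", "cy" (the principal point, pixels), "R" (3x3) and "t" (3): a world point X has camera coordinates R X + t. Camera axes: x right, y down, z forward; pixel columns grow to the right and rows downward; lengths in mm; the calibration is good to about 2 mm. A picture is of the moment at which its call begins: read the wrist's pose just before it. camera_model takes no time and is no camera call; for the wrist camera it gives the pose at the moment of the call.
- job_done(): hands the job in; it is judged then, once.
Trained networks look in the newest picture that a camera, given by its name, has taken for a name from the list of things; names that differ only in an ending like _2 or _b are one class to them, and where a whole thing is asked for, a point or a joint stands for the part that bears it (a point fixed in the world has none). Each returns a list of dicts, best first, with "confidence" (0 to 1); they miss things now and then, are a little off and sometimes report something else, mostly with a low value. They report only what shows in the picture. A call takes as long as a camera call. They do not tell look-alikes from the thing itself.
- regions_of(camera, query): "region" (400x640 bool, what is visible of it) and "rect" ([left, top, width, height] in pixels, round what is visible of it).
The state is a dict: "time": time; "joint_positions": joint angles; "qd": joint speeds; "joint_torque": joint torques, N m; "position": TCP position; "ee_rot": TCP orientation; "wrist_force": force on the tool from outside, world axes, zero at the start; "moment": the same for the moment, N m; "grip_width": finger opening in mm; "gripper_force": force on a finger pad.
Only numpy, scipy, OpenCV 4.12 (cv2) and the standard library are available. Lean on these libraries where they do the work, as an engineer would, in place of code of your own. Each camera call takes 0.05 s, during which the arm holds its last target. There are 200 camera calls.

## Working session

There is one attempt and no reset: what is moved stays moved. The work goes in short steps, Python scripts to look and compute and a shell command to move; the robot and the scene stay as the last step left them, time stands still between calls to the robot, and variables do not carry over. Pictures are saved under pics/ and viewed, at most 10 in all, crops included, and the job is handed in when it is done.

```bash
mkdir -p pics; ls; python3 - <<'E'
from rig import *
import cv2,numpy as np,json
print(read_state())
for n in ("scene","top"):
    p,d=snapshot(n); np.savez(f"pics/{n}0.npz",p=p,d=d)
    cv2.imwrite(f"pics/{n}0.png",p[:,:,::-1])
    m=camera_model(n); print(n,m)
    for q in ("lathe","turret","chuck","tray","camel","gouge","wax_tin"):
        for r in regions_of(n,q)[:4]: print(q,r["rect"],round(float(r["confidence"]),2))
E
```

```text
pics
{'time': 0.0, 'joint_positions': array([ 1.00941241,  0.43522697,  0.02496868,  1.57411902, -0.01163205,
        1.1340008 , -0.07511399]), 'qd': array([-0.00020559,  0.0003135 ,  0.00056595,  0.00169336, -0.00048561,
        0.00046746, -0.00052183]), 'joint_torque': array([-1.35902999e-03, -6.67856312e+01,  9.84846130e-01, -3.14460576e+01,
       -6.05831738e-02,  4.28399455e-02,  1.42158387e-04]), 'position': array([ 276.51215313, -559.91736617,  225.93396181]), 'ee_rot': array([-3.13998778e+00,  1.15089525e-04,  4.58690289e-01]), 'wrist_force': array([-0.23809086,  0.0225664 ,  0.43115585]), 'moment': array([-0.01485784,  0.02136983,  0.00025853]), 'gripper_force': 0.0, 'grip_width': 91.55724096042839}
scene {'fovy': 50.60318537138081, 'cx': 318.6737375352062, 'cy': 198.74683747072325, 'R': array([[-0.07239949,  0.9973196 , -0.01057981],
       [ 0.65196782,  0.03929614, -0.75722769],
       [-0.75478227, -0.06172059, -0.6530653 ]]), 't': array([  35.11399971, -226.9489181 , 1526.04656435])}
lathe [211.1, 178.7, 362.6, 145.1] 0.94
turret [325.2, 169.1, 62.4, 70.8] 0.72
chuck
[... 202 characters left out ...]
7.6, 19.4, 20.9] 0.67
top {'fovy': 51.02772771500189, 'cx': 314.06488626736086, 'cy': 202.71276492908862, 'R': array([[ 0.02401976, -0.99962772,  0.01294081],
       [-0.99400984, -0.02526129, -0.1063311 ],
       [ 0.10661842, -0.01030925, -0.99424657]]), 't': array([  -9.08512623,  555.27394717, 1288.00317251])}
lathe [123.5, 108.3, 286.5, 107.3] 0.85
turret [256.7, 144.0, 54.4, 67.0] 0.63
chuck [270.7, 120.3, 21.1, 15.3] 0.76
chuck [256.4, 159.8, 24.0, 18.7] 0.72
chuck [313.4, 123.9, 21.5, 19.5] 0.65
tray [189.9, 248.3, 57.4, 45.8] 0.57
camel [398.1, 254.9, 42.4, 20.0] 0.73
gouge [292.4, 234.4, 64.0, 18.9] 0.77
wax_tin [295.3, 233.3, 58.8, 18.8] 0.62
wax_tin [259.9, 228.9, 20.2, 25.4] 0.6
```

```bash
python3 - <<'E'
import cv2
a=cv2.imread("pics/scene0.png");b=cv2.imread("pics/top0.png")
cv2.imwrite("pics/v1.png",cv2.resize(a[140:360,180:590],(800,429),interpolation=cv2.INTER_CUBIC))
cv2.imwrite("pics/v2.png",cv2.resize(b[90:320,110:450],(800,541),interpolation=cv2.INTER_CUBIC))
E
```

```text
(no output)
```

View pics/v1.png

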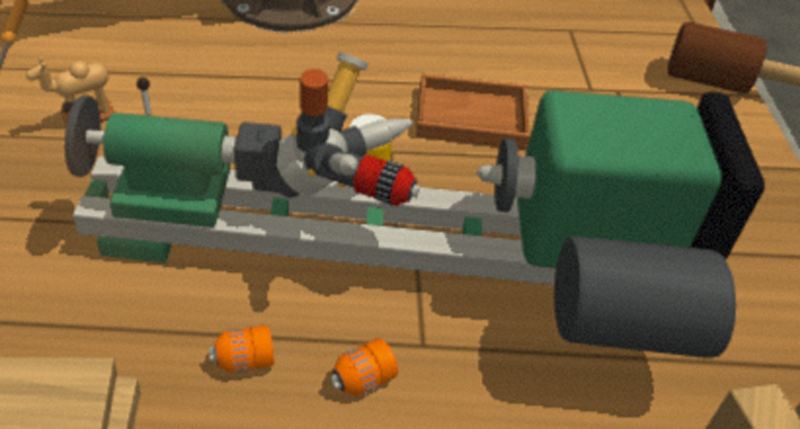

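View pics/v2.png

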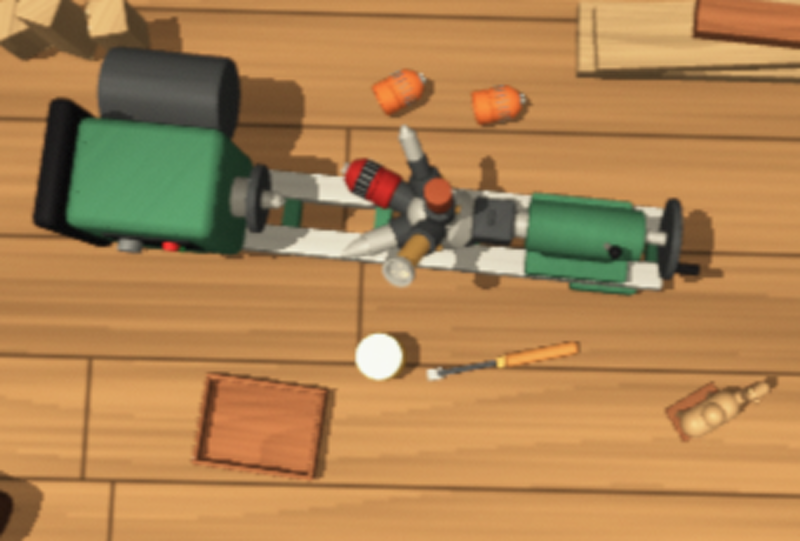

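The pictures show the lathe with the headstock on the left (+y) in the top view. The red chuck points far and left, at v1 (385,182) and v2 (375,183). The drum is nearly upright at v2 (438,195), the cup points to the robot at (398,270), and pointed tools are at (410,140) and (365,245). The tray is at (262,425), the tin at (380,357), the gouge at (505,362) and the camel at (720,405). The two orange chucks are look-alikes. Next I'll fit the turret model to the depth clouds.

```bash
cat > h.py <<'E'
import numpy as np,cv2
from scipy.optimize import least_squares
from rig import *
def cloud(d,m):
    f=200/np.tan(np.radians(m["fovy"]/2)); v,u=np.mgrid[:400,:640]
    c=np.stack([(u-m["cx"])/f*d,(v-m["cy"])/f*d,d],-1)
    return (c-m["t"])@m["R"]          # R^T (c-t)
def proj(X,m):
    f=200/np.tan(np.radians(m["fovy"]/2)); c=np.atleast_2d(X)@m["R"].T+m["t"]
    return c[:,:2]/c[:,2:]*f+[m["cx"],m["cy"]]
s=np.sqrt(.5)
def Rz(y): c,q=np.cos(y),np.sin(y); return np.array([[c,-q,0],[q,c,0],[0,0,1]])
def tooldir(phi,yaw):  # phi deg about turret axis
    p=np.radians(phi); a=np.array([0,s,s]); e2=np.array([0,s,-s])
    return Rz(yaw)@(s*a+s*(np.cos(p)*np.array([1,0,0])+np.sin(p)*e2))
TOOLS=[("chuck",0,23,64,112),("live",72,15,80,105),("cup",144,13,80,108),("drum",216,15.5,80,124),("csink",288,10.5,80,114)]
E
python3 - <<'E'
from h import *
C={}
for n in("scene","top"):
    z=np.load(f"pics/{n}0.npz"); C[n]=(z["p"],z["d"],cloud(z["d"],camera_model(n)))
P,D,X=C["top"]
# bed ways: z about 70
Y=X.reshape(-1,3); rgb=P.reshape(-1,3).astype(int)
ok=(D.reshape(-1)>0)
w=Y[ok&(abs(Y[:,2]-70)<6)&(Y[:,0]>400)]; print("ways n",len(w),w.min(0),w.max(0))
r=cv2.minAreaRect(w[:,:2].astype(np.float32)); print("ways rect",r)
# red chuck
for n in C:
    p,d,x=C[n]; q=p.astype(int); m=(q[...,0]>120)&(q[...,1]<45)&(q[...,2]<55)&(d>0)&(x[...,2]>90)
    pts=x[m]; print(n,"red",m.sum(),np.median(pts,0) if m.sum() else "")
# tray, tin, etc. from top
for q in("tray","camel","gouge","wax_tin"):
    snap=None
pix={"tray":(110+262*.425,90+425*.425),"tin":(110+380*.425,90+357*.425),"gouge":(110+505*.425,90+362*.425),"camel":(110+720*.425,90+405*.425),"drum":(110+438*.425,90+195*.425)}
for k,(u,v) in pix.items():
    u,v=int(u),int(v); print(k,np.median(X[v-2:v+3,u-2:u+3].reshape(-1,3),0).round(1))
m=(X[...,2]>20)&(X[...,2]<36)&(abs(X[...,0]-X[int(90+425*.425),int(110+262*.425),0])<100)&(abs(X[...,1]-X[int(90+425*.425),int(110+262*.425),1])<120)&(D>0)
print("tray rim",m.sum(),cv2.minAreaRect(X[m][:,:2].astype(np.float32)),np.median(X[m][:,2]))
# turret fit
c0=np.array([*X[int(90+210*.425),int(110+425*.425),:2],155.]); print("c0",c0)
pts=[]
for n in C:
    p,d,x=C[n]; y=x[d>0]; pts.append(y[(np.linalg.norm(y-c0,axis=1)<150)&(y[:,2]>125)])
print([len(a) for a in pts]); pts=np.vstack(pts)
def res(v,full=False):
    c=v[:3]; rel=pts-c; out=[]
    for n,o,R,l0,l1 in TOOLS:
        t=tooldir(v[4]+o,v[3]); a=rel@t; rad=np.linalg.norm(rel-a[:,None]*t,axis=1)
        ax=np.maximum(0,np.maximum(l0-a,a-l1)); out.append(np.hypot(rad-R,ax*1.0))
    o=np.min(out,0); return (np.array(out)) if full else np.minimum(o,25)
best=None
for ph in(34,44,54,64,74):
  for dy in(-.1,0,.1):
   for dx in (-15,0,15):
    r=least_squares(res,[c0[0]+dx,c0[1],155,dy,ph],loss="soft_l1",f_scale=2,x_scale=[5,5,5,.05,5])
    if best is None or r.cost<best.cost: best=r
print("fit",best.x,best.cost); o=res(best.x,True); i=o.argmin(0)
for k,t in enumerate(TOOLS): g=o[k][(i==k)&(o[k]<8)]; print(t[0],len(g),np.median(g) if len(g) else 0)
E
```

```text
ways n 2060 [ 528.34219092 -670.6308036    64.00214178] [937.47601768 653.1936716   75.99104429]
ways rect ((718.1265258789062, -13.80218505859375), (394.18804931640625, 1321.3070068359375), 2.0552263259887695)
scene red 235 [646.75864309 133.15593982 178.69129062]
top red 140 [634.29856726 131.69395579 179.40233845]
tray [338.3 290.9   8.3]
tin [431.9 133.3  56.1]
gouge [430.2 -29.7  18.4]
camel [ 379.9 -300.    92. ]
drum [606.   55.3 282.7]
tray rim 434 ((336.79632568359375, 289.9206237792969), (160.96759033203125, 120.03462219238281), 83.36338806152344) 27.827398461533893
c0 [602.08171379  74.48869854 155.        ]
[4150, 2485]
fit [ 5.95687468e+02  5.52432771e+01  1.53887839e+02 -1.32633269e-01
  6.21911948e+01] 183954.2670467949
chuck 880 1.6572376522403953
live 312 2.424838211935244
cup 305 1.732685835217394
drum 429 2.6288282961590443
csink 251 2.300842549122587
```

```bash
python3 - <<'E'
from h import *
C={}
for n in("scene","top"):
    z=np.load(f"pics/{n}0.npz"); C[n]=(z["p"],z["d"],cloud(z["d"],camera_model(n)))
for n in C:
    p,d,X=C[n]; Y=X[d>0]
    w=Y[(abs(Y[:,2]-70)<5)&(abs(Y[:,0]-600+(-.13)*(-1)*(0))<110)&(Y[:,1]>-290)&(Y[:,1]<300)]
    # front/back edges per y bin
    B=[]
    for y in range(-280,300,20):
        g=w[abs(w[:,1]-y)<10,0]
        if len(g)>5: B.append((y,g.min(),g.max(),len(g)))
    B=np.array(B); print(n); print(B.round(0).tolist())
pts=[]
for n in C:
    p,d,x=C[n]; y=x[d>0]; r=y-[596,55,154]; pts.append(y[(np.linalg.norm(r,axis=1)<135)&(np.linalg.norm(r,axis=1)>60)&(y[:,2]>110)])
for name,pp in (("scene",pts[0]),("top",pts[1]),("both",np.vstack(pts))):
    def res(v):
        rel=pp-v[:3]; out=[]
        for n,o,R,l0,l1 in TOOLS:
            t=tooldir(v[4]+o,v[3]); a=rel@t; rad=np.linalg.norm(rel-a[:,None]*t,axis=1)
            out.append(np.hypot(rad-R,np.maximum(0,np.maximum(l0-a,a-l1))))
        return np.minimum(np.min(out,0),8)
    b=least_squares(res,[596,55,154,-.13,62],loss="soft_l1",f_scale=1.5,x_scale=[5,5,5,.05,5]); print(name,b.x,b.cost,len(pp))
    print({n:(b.x[:3]+126*tooldir(b.x[4]+o,b.x[3])).round(0).tolist() for n,o,*_ in TOOLS})
E
```

```text
scene
[[-240.0, 600.0, 632.0, 15.0], [-220.0, 524.0, 634.0, 160.0], [-200.0, 542.0, 635.0, 139.0], [-180.0, 551.0, 638.0, 27.0], [-160.0, 634.0, 640.0, 23.0], [-140.0, 633.0, 641.0, 24.0], [-120.0, 636.0, 642.0, 23.0], [-100.0, 637.0, 643.0, 23.0], [-80.0, 640.0, 645.0, 26.0], [-60.0, 562.0, 647.0, 54.0], [-40.0, 542.0, 648.0, 154.0], [-20.0, 561.0, 649.0, 131.0], [0.0, 574.0, 653.0, 110.0], [20.0, 576.0, 651.0, 105.0], [40.0, 578.0, 653.0, 106.0], [60.0, 571.0, 655.0, 131.0], [80.0, 556.0, 656.0, 162.0], [100.0, 562.0, 658.0, 171.0], [120.0, 569.0, 659.0, 141.0], [140.0, 579.0, 660.0, 121.0], [160.0, 587.0, 662.0, 114.0], [180.0, 577.0, 663.0, 143.0], [200.0, 557.0, 665.0, 200.0], [220.0, 558.0, 667.0, 201.0], [240.0, 561.0, 667.0, 198.0], [260.0, 560.0, 669.0, 205.0], [280.0, 563.0, 671.0, 194.0]]
top
[[-220.0, 528.0, 633.0, 125.0], [-200.0, 530.0, 636.0, 74.0], [-180.0, 531.0, 561.0, 21.0], [-160.0, 533.0, 533.0, 7.0], [-100.0, 537.0, 538.0, 6.0], [-60.0, 539.0, 645.0, 24.0], [-40.0, 542.0, 647.0, 109.0], [-20.0, 544.0, 650.0, 81.0], [0.0, 544.0, 650.0, 86.0], [20.0, 547.0, 652.0,
[... 458 characters left out ...]
770702 3132
{'chuck': [653.0, 172.0, 163.0], 'live': [548.0, 171.0, 170.0], 'cup': [520.0, 101.0, 242.0], 'drum': [608.0, 57.0, 280.0], 'csink': [690.0, 101.0, 231.0]}
top [ 6.02468883e+02  5.49084189e+01  1.54804026e+02 -6.18247567e-02
  5.90642030e+01] 12465.475081949451 1884
{'chuck': [655.0, 169.0, 164.0], 'live': [551.0, 169.0, 170.0], 'cup': [523.0, 98.0, 242.0], 'drum': [610.0, 55.0, 281.0], 'csink': [692.0, 98.0, 232.0]}
both [ 6.00399911e+02  5.68036331e+01  1.54404059e+02 -6.31361955e-02
  5.92092480e+01] 32868.513798807544 5016
{'chuck': [653.0, 171.0, 163.0], 'live': [549.0, 171.0, 170.0], 'cup': [521.0, 100.0, 242.0], 'drum': [608.0, 57.0, 280.0], 'csink': [690.0, 100.0, 231.0]}
```

```bash
cat > path.py <<'E'
from h import *
import sys
c=np.array([601.3,56.5,155.]);yaw=-.075
RL={"chuck":(0,23,62,131),"live":(72,15,45,128),"cup":(144,18.5,45,126),"drum":(216,15.5,45,126),"csink":(288,10.5,45,128)}
def surf(n,ph):
    o,R,l0,l1=RL[n]; t=tooldir(ph+o,yaw); a=np.cross(t,[1,0,0]);a/=np.linalg.norm(a);b=np.cross(t,a)
    th=np.linspace(0,2*np.pi,48,endpoint=False); L=np.linspace(l0,l1,60)
    rr=(13 if n=="cup" else R); 
    P=[c+l*t+((18.5 if n=="cup" and l>112 else rr))*(np.cos(q)*a+np.sin(q)*b) for l in L for q in th]
    return np.array(P)
def wp(n,ph,rc,dz,W=9.5,H=19):
    """finger pose pushing tool n toward +x when chuck is at ph"""
    p=c+rc*tooldir(ph+RL[n][0],yaw); z=p[2]-dz; S=surf(n,ph)
    m=(S[:,2]>z)&(abs(S[:,1]-p[1])<H); x=S[m,0].min()-W; q=np.array([x,p[1],z]); cl={}
    for k in RL:
        T=surf(k,ph); d=T-q; 
        bz=np.maximum(0,66-d[:,2]); body=np.sqrt(np.maximum(0,abs(d[:,0])-37.5)**2+np.maximum(0,abs(d[:,1])-95)**2+bz**2).min()
        f=d[:,2]>0; fi=np.hypot(np.maximum(0,abs(d[f,0])-W),np.maximum(0,abs(d[f,1])-H)).min() if f.any() else 99
        cl[k]=(int(body),int(fi))
    return q,cl
E
python3 - <<'E'
from path import *
for n,r,dz,phs in(("cup",108,12,[59.5,75,90,105,120,135,150,160]),("live",112,12,[150,160,170,180,195,210,225,234])):
    for ph in phs:
        q,cl=wp(n,ph,r,dz); print(n,ph,q.round(0),cl)
E
```

```text
cup 59.5 [499.  94. 219.] {'chuck': (132, 99), 'live': (99, 99), 'cup': (28, 0), 'drum': (58, 83), 'csink': (130, 151)}
cup 75 [509.  81. 231.] {'chuck': (134, 99), 'live': (98, 99), 'cup': (28, 0), 'drum': (73, 87), 'csink': (139, 99)}
cup 90 [524.  70. 241.] {'chuck': (135, 99), 'live': (93, 99), 'cup': (30, 0), 'drum': (85, 91), 'csink': (143, 99)}
cup 105 [542.  62. 247.] {'chuck': (134, 99), 'live': (84, 99), 'cup': (32, 0), 'drum': (92, 94), 'csink': (146, 99)}
cup 120 [564.  57. 251.] {'chuck': (131, 99), 'live': (72, 99), 'cup': (35, 0), 'drum': (95, 97), 'csink': (146, 99)}
cup 135 [586.  56. 250.] {'chuck': (120, 99), 'live': (59, 39), 'cup': (34, 0), 'drum': (97, 99), 'csink': (146, 99)}
cup 150 [606.  59. 246.] {'chuck': (107, 99), 'live': (46, 33), 'cup': (31, 0), 'drum': (97, 99), 'csink': (145, 99)}
cup 160 [616.  63. 242.] {'chuck': (100, 99), 'live': (36, 30), 'cup': (30, 0), 'drum': (98, 99), 'csink': (142, 99)}
live 150 [513.  79. 236.] {'chuck': (92, 99), 'live': (32, 0), 'cup': (72, 89), 'drum': (136, 99), 'csink': (148, 99)}
live 160 [524.  72. 243.] {'chuck': (89, 99), 'live': (32, 0), 'cup': (80, 92), 'drum': (140, 99), 'csink': (149, 99)}
live 170 [536.  66. 248.] {'chuck': (84, 99), 'live': (33, 0), 'cup': (85, 95), 'drum': (142, 99), 'csink': (150, 99)}
live 180 [549.  61. 252.] {'chuck': (77, 99), 'live': (35, 0), 'cup': (89, 93), 'drum': (144, 99), 'csink': (150, 99)}
live 195 [572.  57. 255.] {'chuck': (65, 44), 'live': (37, 0), 'cup': (93, 99), 'drum': (144, 99), 'csink': (146, 99)}
live 210 [591.  56. 254.] {'chuck': (53, 31), 'live': (35, 0), 'cup': (96, 99), 'drum': (145, 99), 'csink': (134, 99)}
live 225 [608.  60. 249.] {'chuck': (38, 24), 'live': (33, 0), 'cup': (98, 99), 'drum': (143, 99), 'csink': (121, 99)}
live 234 [617.  64. 244.] {'chuck': (29, 21), 'live': (33, 0), 'cup': (99, 99), 'drum': (139, 99), 'csink': (114, 99)}
```

```bash
python3 -m crank '[{"tz":-0.026,"roll":0.1147},{"tz":-0.026,"roll":0.1147},{"tz":-0.026,"roll":0.1147},{"tz":-0.026,"roll":0.1147},{"tx":0.0127,"ty":-0.04},{"tx":0.0127,"ty":-0.04},{"tx":0.0127,"ty":-0.04},{"tx":0.0127,"ty":-0.04},{"tx":0.0127,"ty":-0.04},{"tx":0.0127,"ty":-0.04},{"tx":0.0127,"ty":-0.04},{"tx":0.0127,"ty":-0.04}]' 255 20
python3 -m crank '[{"tx":0.0127,"ty":-0.04},{"tx":0.0127,"ty":-0.04},{"tx":0.0127,"ty":-0.04},{"tx":0.0127,"ty":-0.04},{"tx":0.0127,"ty":-0.04},{"tx":0.0127,"ty":-0.04},{"tx":0.0127,"ty":-0.04},{"tx":0.0127,"ty":-0.04},{},{}]'
```

```text
invalid input at $[0]: expected keys tx, ty, tz, roll
invalid input at $[0]: expected keys tx, ty, tz, roll
```

```bash
python3 -m crank '[{"tx":0,"ty":0,"tz":-0.026,"roll":0.1147},{"tx":0,"ty":0,"tz":-0.026,"roll":0.1147},{"tx":0,"ty":0,"tz":-0.026,"roll":0.1147},{"tx":0,"ty":0,"tz":-0.026,"roll":0.1147},{"tx":0.0127,"ty":-0.04,"tz":0,"roll":0},{"tx":0.0127,"ty":-0.04,"tz":0,"roll":0},{"tx":0.0127,"ty":-0.04,"tz":0,"roll":0},{"tx":0.0127,"ty":-0.04,"tz":0,"roll":0},{"tx":0.0127,"ty":-0.04,"tz":0,"roll":0},{"tx":0.0127,"ty":-0.04,"tz":0,"roll":0},{"tx":0.0127,"ty":-0.04,"tz":0,"roll":0},{"tx":0.0127,"ty":-0.04,"tz":0,"roll":0}]' 255 20
python3 -m crank '[{"tx":0.0127,"ty":-0.04,"tz":0,"roll":0},{"tx":0.0127,"ty":-0.04,"tz":0,"roll":0},{"tx":0.0127,"ty":-0.04,"tz":0,"roll":0},{"tx":0.0127,"ty":-0.04,"tz":0,"roll":0},{"tx":0.0127,"ty":-0.04,"tz":0,"roll":0},{"tx":0.0127,"ty":-0.04,"tz":0,"roll":0},{"tx":0.0127,"ty":-0.04,"tz":0,"roll":0},{"tx":0.0127,"ty":-0.04,"tz":0,"roll":0},{"tx":0,"ty":0,"tz":0,"roll":0},{"tx":0,"ty":0,"tz":0,"roll":0}]'
```

```text
time: 2.0
position: [378.6, -238.7, 331.0]
ee_rot: [3.141, -0.001, -0.0]
wrist_force: [1.0, -0.3, 0.0]
grip_width: 2.1
gripper_force: 0.0
time: 3.0
position: [480.0, 80.2, 330.5]
ee_rot: [3.141, 0.0, 0.002]
wrist_force: [-0.3, -0.3, -0.3]
grip_width: 0.6
gripper_force: 0.0
```

```bash
python3 -m crank '[{"tx":0,"ty":-0.0035,"tz":0.028,"roll":0},{"tx":0,"ty":-0.0035,"tz":0.028,"roll":0},{"tx":0,"ty":-0.0035,"tz":0.028,"roll":0},{"tx":0,"ty":-0.0035,"tz":0.0275,"roll":0},{"tx":0.01,"ty":0,"tz":0,"roll":0},{"tx":0.009,"ty":0,"tz":0,"roll":0},{"tx":0.005,"ty":0.0065,"tz":-0.006,"roll":0},{"tx":0.005,"ty":0.0065,"tz":-0.006,"roll":0},{"tx":0.0075,"ty":0.0055,"tz":-0.005,"roll":0},{"tx":0.0075,"ty":0.0055,"tz":-0.005,"roll":0},{"tx":0.009,"ty":0.004,"tz":-0.003,"roll":0},{"tx":0.009,"ty":0.004,"tz":-0.003,"roll":0}]'
python3 -m crank '[{"tx":0.011,"ty":0.0025,"tz":-0.002,"roll":0},{"tx":0.011,"ty":0.0025,"tz":-0.002,"roll":0}]'
python3 - <<'E'
from h import *
for n in("scene","top"):
    p,d=snapshot(n); np.savez(f"pics/{n}1.npz",p=p,d=d)
a=np.load("pics/scene1.npz")["p"][:,:,::-1]; cv2.imwrite("pics/v3.png",cv2.resize(a[120:260,270:480],(800,533),interpolation=cv2.INTER_CUBIC))
E
```

```text
time: 4.2
position: [543.1, 61.1, 247.8]
ee_rot: [-3.142, -0.001, -0.0]
wrist_force: [-0.1, 0.7, 0.1]
grip_width: 0.4
gripper_force: 0.0
time: 4.4
position: [565.0, 56.4, 251.3]
ee_rot: [-3.142, -0.0, -0.0]
wrist_force: [0.2, 0.1, 1.3]
grip_width: 0.5
gripper_force: 0.0
```

View pics/v3.png

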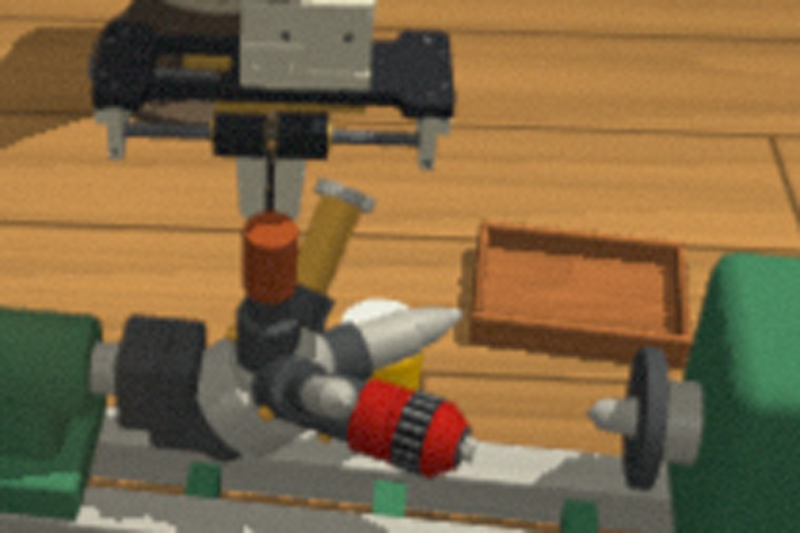

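The turret hasn't turned: the drum is still upright at v3 (270,240) and the fingers slid past the cup, because at its start that tool moves mainly along y. They now stand right behind the drum, where the motion is along +x. So I'll push the drum, then the cup, then the live centre, each over the top.

```bash
python3 - <<'E'
from path import *
for n,r,dz,phs in(("drum",112,25,[59.5,70,80,90,98,104]),("cup",105,20,[104,110,120,130,140,150,160,172,176]),("live",100,20,[176,182,190,200,210,220,228,234])):
    for ph in phs:
        q,cl=wp(n,ph,r,dz,H=16); print(n,ph,q.round(0),{k:v for k,v in cl.items() if min(v)<25})
E
```

```text
drum 59.5 [582.  56. 242.] {'drum': (25, 0)}
drum 70 [593.  57. 240.] {'drum': (24, 0)}
drum 80 [602.  60. 236.] {'cup': (32, 24), 'drum': (22, 0)}
drum 90 [611.  64. 231.] {'cup': (21, 20), 'drum': (21, 0)}
drum 98 [615.  68. 226.] {'cup': (12, 15), 'drum': (21, 0)}
drum 104 [618.  72. 222.] {'cup': (6, 12), 'drum': (20, 0)}
cup 104 [541.  62. 236.] {'cup': (21, 0)}
cup 110 [549.  60. 238.] {'cup': (22, 0)}
cup 120 [564.  57. 240.] {'cup': (24, 0)}
cup 130 [579.  56. 240.] {'cup': (24, 0)}
cup 140 [593.  57. 238.] {'cup': (22, 0)}
cup 150 [603.  59. 235.] {'live': (35, 23), 'cup': (20, 0)}
cup 160 [611.  62. 231.] {'live': (24, 20), 'cup': (19, 0)}
cup 172 [619.  68. 224.] {'live': (10, 14), 'cup': (18, 0)}
cup 176 [621.  71. 221.] {'live': (5, 12), 'cup': (18, 0)}
live 176 [544.  62. 231.] {'live': (15, 0)}
live 182 [552.  60. 233.] {'live': (15, 0)}
live 190 [564.  58. 235.] {'live': (16, 0)}
live 200 [579.  56. 235.] {'chuck': (42, 19), 'live': (17, 0)}
live 210 [589.  56. 234.] {'chuck': (33, 12), 'live': (16, 0)}
live 220 [598.  58. 231.] {'chuck': (23, 8), 'live': (15, 0)}
live 228 [604.  61. 228.] {'chuck': (15, 6), 'live': (14, 0)}
live 234 [608.  63. 225.] {'chuck': (8, 4), 'live': (14, 0)}
```

```bash
python3 -m crank '[{"tx":0.0085,"ty":0,"tz":0.002,"roll":0},{"tx":0.0085,"ty":0,"tz":0.002,"roll":0},{"tx":0.0055,"ty":-0.0005,"tz":0.001,"roll":0},{"tx":0.0055,"ty":-0.0005,"tz":0.001,"roll":0},{"tx":0.0045,"ty":-0.0015,"tz":0.002,"roll":0},{"tx":0.0045,"ty":-0.0015,"tz":0.002,"roll":0},{"tx":0.0045,"ty":-0.002,"tz":0.0025,"roll":0}]'
python3 -m crank '[{"tx":0.0045,"ty":-0.002,"tz":0.0025,"roll":0},{"tx":0.0055,"ty":-0.003,"tz":0.003,"roll":0},{"tx":0.0055,"ty":-0.003,"tz":0.003,"roll":0},{"tx":0,"ty":0,"tz":0,"roll":0}]'
cat >> h.py <<'E'
def fitphi(tag,ph0,cams=("scene","top"),c=(601.3,56.5,155.),yaw=-.075):
    pp=[]
    for n in cams:
        p,d=snapshot(n); np.savez(f"pics/{n}{tag}.npz",p=p,d=d); X=cloud(d,camera_model(n))[d>0]
        r=np.linalg.norm(X-c,axis=1); pp.append(X[(r<132)&(r>62)&(X[:,2]>110)])
    pp=np.vstack(pp)-c; best=[]
    for ph in np.arange(ph0-60,ph0+60,1.):
        o=[]
        for n,of,R,l0,l1 in TOOLS:
            t=tooldir(ph+of,yaw); a=pp@t; rad=np.linalg.norm(pp-a[:,None]*t,axis=1)
            o.append(np.hypot(rad-R,np.maximum(0,np.maximum(l0-a,a-l1))))
        best.append((np.minimum(np.min(o,0),6).mean(),ph))
    best.sort(); print("phi",best[:4]); return best[0][1]
E
python3 -c "
from h import *
fitphi('2',90)"
```

```text
time: 5.2
position: [604.0, 61.1, 239.6]
ee_rot: [3.139, 0.003, -0.001]
wrist_force: [-8.5, -3.9, 11.2]
grip_width: 0.3
gripper_force: 6.0
time: 5.6
position: [621.0, 70.6, 229.4]
ee_rot: [3.141, 0.001, 0.0]
wrist_force: [0.9, 0.1, 0.3]
grip_width: 0.5
gripper_force: 0.0
phi [(np.float64(4.3600974211225525), np.float64(106.0)), (np.float64(4.383794917350155), np.float64(107.0)), (np.float64(4.411358698314259), np.float64(105.0)), (np.float64(4.482043401738522), np.float64(108.0))]
```

```bash
python3 -m crank '[{"tx":0,"ty":0,"tz":-0.04,"roll":0},{"tx":0,"ty":0,"tz":-0.04,"roll":0},{"tx":-0.03,"ty":0.003,"tz":0,"roll":0},{"tx":-0.03,"ty":0.003,"tz":0,"roll":0},{"tx":-0.03,"ty":0.003,"tz":0,"roll":0},{"tx":0,"ty":0,"tz":0,"roll":0},{"tx":0,"ty":0,"tz":0.035,"roll":0},{"tx":0,"ty":0,"tz":0.035,"roll":0},{"tx":0.009,"ty":0.001,"tz":0,"roll":0},{"tx":0.009,"ty":0.001,"tz":0,"roll":0}]'
python3 -m crank '[{"tx":0.0075,"ty":0.0015,"tz":0,"roll":0},{"tx":0.0075,"ty":0.0015,"tz":0,"roll":0},{"tx":0.0075,"ty":0.0005,"tz":0,"roll":0},{"tx":0.0075,"ty":0.0005,"tz":0,"roll":0},{"tx":0.007,"ty":-0.0005,"tz":0.001,"roll":0},{"tx":0.007,"ty":-0.0005,"tz":0.001,"roll":0},{"tx":0.005,"ty":-0.001,"tz":0.0015,"roll":0},{"tx":0.005,"ty":-0.001,"tz":0.0015,"roll":0},{"tx":0.004,"ty":-0.0015,"tz":0.002,"roll":0},{"tx":0.004,"ty":-0.0015,"tz":0.002,"roll":0},{"tx":0.004,"ty":-0.003,"tz":0.003,"roll":0},{"tx":0.004,"ty":-0.003,"tz":0.003,"roll":0}]'
python3 -c "
from h import *
fitphi('3',160)"
```

```text
time: 6.7
position: [550.4, 59.6, 240.9]
ee_rot: [-3.141, -0.0, 0.0]
wrist_force: [0.5, -0.8, 0.7]
grip_width: 0.1
gripper_force: 0.1
time: 7.9
position: [620.7, 65.5, 229.4]
ee_rot: [3.139, -0.003, -0.003]
wrist_force: [-6.9, -6.5, 12.8]
grip_width: 0.4
gripper_force: 6.6
phi [(np.float64(4.543819006742867), np.float64(172.0)), (np.float64(4.556297288057816), np.float64(173.0)), (np.float64(4.6063906021888865), np.float64(171.0)), (np.float64(4.652080821126519), np.float64(174.0))]
```

```bash
python3 -m crank '[{"tx":0,"ty":0,"tz":-0.04,"roll":0},{"tx":0,"ty":0,"tz":-0.04,"roll":0},{"tx":-0.03,"ty":0.0015,"tz":0,"roll":0},{"tx":-0.03,"ty":0.0015,"tz":0,"roll":0},{"tx":-0.03,"ty":0.0015,"tz":0,"roll":0},{"tx":0,"ty":0,"tz":0,"roll":0},{"tx":0,"ty":0,"tz":0.035,"roll":0},{"tx":0,"ty":0,"tz":0.035,"roll":0},{"tx":0.01,"ty":0.001,"tz":0,"roll":0},{"tx":0.01,"ty":0.001,"tz":0,"roll":0}]'
python3 -m crank '[{"tx":0.007,"ty":0.001,"tz":0,"roll":0},{"tx":0.007,"ty":0.001,"tz":0,"roll":0},{"tx":0.007,"ty":0.001,"tz":0,"roll":0},{"tx":0.007,"ty":0.001,"tz":0,"roll":0},{"tx":0.005,"ty":0,"tz":0.001,"roll":0},{"tx":0.005,"ty":0,"tz":0.001,"roll":0},{"tx":0.0045,"ty":-0.001,"tz":0.0015,"roll":0},{"tx":0.0045,"ty":-0.001,"tz":0.0015,"roll":0},{"tx":0.003,"ty":-0.001,"tz":0.001,"roll":0}]'
python3 -c "
from h import *
fitphi('4',215)"
```

```text
time: 9.0
position: [551.3, 61.2, 236.7]
ee_rot: [-3.141, -0.001, -0.0]
wrist_force: [0.5, 0.1, 1.2]
grip_width: 0.4
gripper_force: 0.0
time: 9.9
position: [598.6, 58.6, 233.0]
ee_rot: [3.139, 0.001, -0.002]
wrist_force: [-16.7, -7.5, 22.3]
grip_width: 0.5
gripper_force: 11.9
phi [(np.float64(4.620621118771133), np.float64(223.0)), (np.float64(4.622874364759526), np.float64(222.0)), (np.float64(4.677876587813026), np.float64(221.0)), (np.float64(4.693226180613009), np.float64(224.0))]
```

```bash
python3 -m crank '[{"tx":0.003,"ty":-0.0015,"tz":0.0015,"roll":0},{"tx":0.003,"ty":-0.0015,"tz":0.0015,"roll":0},{"tx":0.0015,"ty":-0.001,"tz":0.001,"roll":0},{"tx":0,"ty":0,"tz":0,"roll":0}]'
python3 -m crank '[{"tx":-0.002,"ty":0,"tz":-0.02,"roll":0},{"tx":-0.002,"ty":0,"tz":-0.04,"roll":0},{"tx":0,"ty":0,"tz":-0.05,"roll":0},{"tx":-0.04,"ty":0,"tz":-0.05,"roll":0},{"tx":-0.04,"ty":0,"tz":0,"roll":0},{"tx":-0.04,"ty":0,"tz":0,"roll":0},{"tx":-0.04,"ty":0,"tz":0,"roll":0}]' 0
python3 -c "
from h import *
fitphi('5',230)
a=np.load('pics/scene5.npz')['p'][:,:,::-1]; cv2.imwrite('pics/v4.png',cv2.resize(a[120:260,270:480],(800,533),interpolation=cv2.INTER_CUBIC))"
```

```text
time: 10.4
position: [608.3, 63.2, 228.1]
ee_rot: [3.141, -0.003, -0.001]
wrist_force: [-4.8, -4.1, 9.0]
grip_width: 0.4
gripper_force: 4.4
time: 11.1
position: [451.5, 64.6, 376.7]
ee_rot: [-3.141, -0.004, 0.0]
wrist_force: [0.1, -0.8, 0.8]
grip_width: 51.7
gripper_force: 0.0
phi [(np.float64(4.346154532501028), np.float64(233.0)), (np.float64(4.349785886112774), np.float64(234.0)), (np.float64(4.429825042042413), np.float64(232.0)), (np.float64(4.433553619397807), np.float64(235.0))]
```

View pics/v4.png

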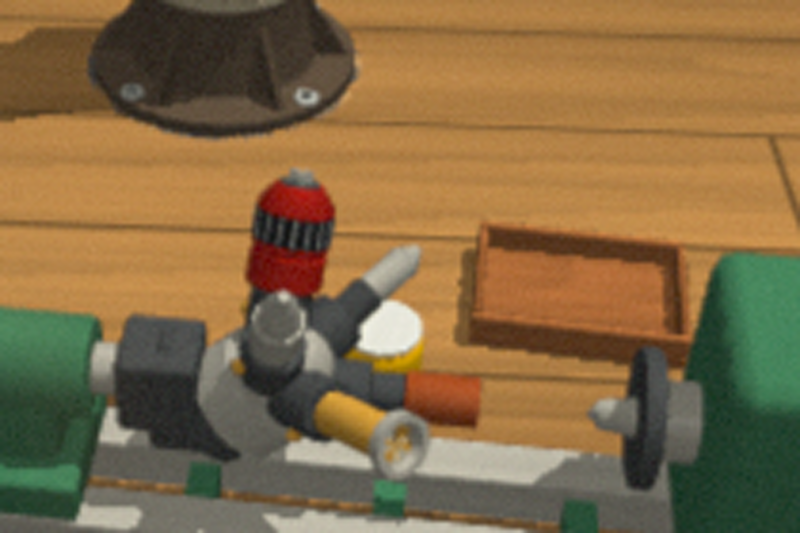

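The chuck is at the upper front station (v4 (295,230)), with the drum pointing at the headstock, and the fit gives 233.5° against the 234° wanted. Next I'll refine the chuck axis for the grasp, including a wrist view.

```bash
python3 - <<'E'
from h import *
S=read_state(); m=camera_model("wrist"); p,d=snapshot("wrist"); np.savez("pics/wrist5.npz",p=p,d=d)
C={n:(np.load(f"pics/{n}5.npz"),camera_model(n)) for n in("scene","top")}; C["wrist"]=({"p":p,"d":d},m)
c0=np.array([601.3,56.5,155.]); A=[]
for n,(z,mm) in C.items():
    X=cloud(z["d"],mm); q=z["p"].astype(int); ok=z["d"]>0; r=np.linalg.norm(X-c0,axis=-1)
    a=X[ok&(r<132)&(r>62)&(X[...,2]>110)]
    t=tooldir(234,-.075); k=(X-c0)@t; rad=np.linalg.norm(X-c0-k[...,None]*t,axis=-1)
    b=X[ok&(rad<36)&(k>66)&(k<110)]; A.append((n,a,b)); print(n,len(a),len(b))
def fit(pp,free):
    def res(v):
        rel=pp-v[:3]; out=[]
        for n,o,R,l0,l1 in TOOLS:
            t=tooldir(v[4]+o,v[3]); a=rel@t; rad=np.linalg.norm(rel-a[:,None]*t,axis=1)
            out.append(np.hypot(rad-R,np.maximum(0,np.maximum(l0-a,a-l1))))
        return np.r_[np.minimum(np.min(out,0),8),(v[4]-234)*300]
    return least_squares(res,[*c0,-.075,234],loss="soft_l1",f_scale=1.5,x_scale=[5,5,5,.05,5]).x
print("all",fit(np.vstack([a for _,a,_ in A]),0)); print("scene+top",fit(np.vstack([a for n,a,_ in A if n!="wrist"]),0))
t=tooldir(234,-.075); print("axis",t, "model r102",c0+102*t)
e1=np.cross(t,[0,1,0]);e1/=np.linalg.norm(e1);e2=np.cross(t,e1)
for n,_,b in A:
    if len(b)<30: continue
    g=lambda v:np.minimum(abs(np.hypot((b-c0)@e1-v[0],(b-c0)@e2-v[1])-23),8)
    r=least_squares(g,[0,0],loss="soft_l1",f_scale=1); print(n,"chuck offset world",(r.x[0]*e1+r.x[1]*e2).round(1),np.median(g(r.x)))
print(S["position"],S["ee_rot"])
E
```

```text
scene 2873 405
top 1267 36
wrist 12809 917
all [ 5.99504035e+02  5.68326203e+01  1.55783838e+02 -9.17049677e-02
  2.34003702e+02]
scene+top [ 5.99081674e+02  5.67124884e+01  1.54891304e+02 -8.20339095e-02
  2.34000263e+02]
axis [-0.40730338  0.12636586  0.9045085 ] model r102 [559.75505478  69.38931809 247.25986671]
scene chuck offset world [-1.8  0.5 -0.9] 0.8519287159063538
top chuck offset world [ 0.1 -1.3  0.2] 0.3764711737077029
wrist chuck offset world [0.3 0.8 0. ] 0.30494862306904125
[448.8578774   65.00426126 377.39268433] [ 3.14137968e+00 -3.93553941e-03  1.80944583e-03]
```

```bash
python3 -m crank '[{"tx":0.04,"ty":-0.0045,"tz":0,"roll":0},{"tx":0.04,"ty":0,"tz":0,"roll":0},{"tx":0.0306,"ty":0,"tz":0,"roll":0},{"tx":0,"ty":0,"tz":0,"roll":0.13},{"tx":0,"ty":0,"tz":0,"roll":0.13},{"tx":0,"ty":0,"tz":0,"roll":0.13},{"tx":0,"ty":0,"tz":0,"roll":0.13},{"tx":0,"ty":0,"tz":0,"roll":0.13},{"tx":0,"ty":0,"tz":0,"roll":0}]' 0
python3 - <<'E'
from h import *
m=camera_model("wrist"); S=read_state(); p,d=snapshot("wrist"); np.savez("pics/wrist6.npz",p=p,d=d)
print(S["position"],S["ee_rot"], "jaw proj",proj(np.array([601.3,56.5,155])+131*tooldir(234,-.075),m))
cv2.imwrite("pics/w6.png",p[:,:,::-1])
E
```

```text
time: 12.15
position: [563.7, 68.7, 375.3]
ee_rot: [-3.14, -0.001, -0.652]
wrist_force: [1.4, -0.4, 0.3]
grip_width: 91.9
gripper_force: 0.0
[563.72755675  68.70088043 375.28144877] [-3.13999264e+00 -1.36393599e-03 -6.52446601e-01] jaw proj [[323.48337367 227.46728671]]
```

View pics/w6.png

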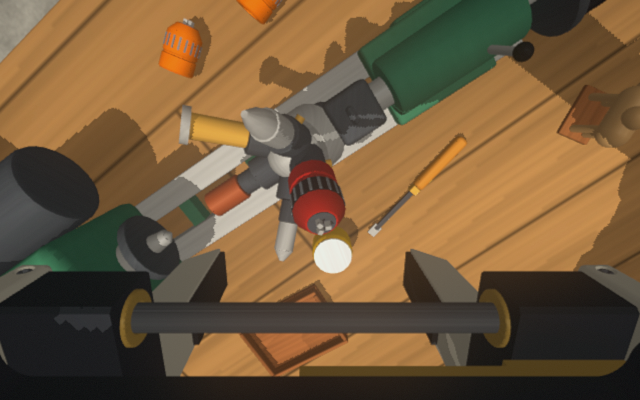

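```bash
python3 -m crank '[{"tx":-0.0038,"ty":0.0019,"tz":0.04,"roll":0},{"tx":0,"ty":0,"tz":0.04,"roll":0},{"tx":0,"ty":0,"tz":0.04,"roll":0},{"tx":0,"ty":0,"tz":0.027,"roll":0},{"tx":0,"ty":0,"tz":0,"roll":0}]' 0
python3 -m crank '[{"tx":0,"ty":0,"tz":0,"roll":0},{"tx":0,"ty":0,"tz":0,"roll":0},{"tx":0,"ty":0,"tz":0,"roll":0},{"tx":0,"ty":0,"tz":0,"roll":0},{"tx":0,"ty":0,"tz":0,"roll":0},{"tx":0,"ty":0,"tz":0,"roll":0},{"tx":0,"ty":0,"tz":0,"roll":0},{"tx":0,"ty":0,"tz":0,"roll":0}]' 255 30
```

```text
time: 12.7
position: [556.4, 68.8, 224.1]
ee_rot: [3.137, 0.004, -0.647]
wrist_force: [0.5, -0.0, -0.6]
grip_width: 91.7
gripper_force: 0.0
time: 13.5
position: [558.7, 70.7, 227.9]
ee_rot: [-3.139, -0.001, -0.649]
wrist_force: [2.9, 3.7, 0.7]
grip_width: 48.0
gripper_force: 29.3
```

```bash
python3 -c "
from h import *
print(read_state()); fitphi('7',230,('top','scene'))"
```

```text
{'time': 13.5, 'joint_positions': array([-0.01136335,  0.35176457, -0.27840553,  1.70899002,  0.1057716 ,
        1.09277542, -2.54195574]), 'qd': array([ 0.00024288,  0.00076663, -0.00244812,  0.00099546,  0.00029305,
       -0.00015341, -0.00112255]), 'joint_torque': array([ 2.19722785e+00, -5.83183122e+01, -6.96046036e-01, -2.81892550e+01,
        1.04049236e+00,  1.66632783e+00, -5.19702584e-02]), 'position': array([558.71615704,  70.69129644, 227.93212668]), 'ee_rot': array([-3.13874076e+00, -9.61701820e-04, -6.49115379e-01]), 'wrist_force': array([2.85284255, 3.65947202, 0.65703644]), 'moment': array([ 1.11010802, -0.81534541,  0.02105136]), 'gripper_force': 29.25229348707944, 'grip_width': 47.990855402010894}
phi [(np.float64(4.687582414841658), np.float64(233.0)), (np.float64(4.6879763530605025), np.float64(234.0)), (np.float64(4.738972532940466), np.float64(235.0)), (np.float64(4.7422752196465146), np.float64(232.0))]
```

```bash
python3 -m crank '[{"tx":0,"ty":0,"tz":0,"roll":-0.1},{"tx":0,"ty":0,"tz":0,"roll":-0.1},{"tx":0,"ty":0,"tz":-0.0003,"roll":-0.1}]'
python3 -c "
from rig import *
s=read_state();print(s['moment'],s['joint_positions'][6])"
python3 -m crank '[{"tx":0,"ty":0,"tz":-0.0003,"roll":-0.1},{"tx":0,"ty":0,"tz":-0.0002,"roll":-0.1},{"tx":0,"ty":0,"tz":-0.0002,"roll":-0.1},{"tx":0,"ty":0,"tz":-0.0002,"roll":-0.1},{"tx":0,"ty":0,"tz":0,"roll":0}]'
python3 -c "
from rig import *
s=read_state();print(s['moment'],s['joint_positions'][6])"
```

```text
time: 13.9
position: [558.1, 68.8, 228.1]
ee_rot: [3.141, -0.001, -0.347]
wrist_force: [-0.6, -1.0, 4.4]
grip_width: 46.2
gripper_force: 29.7
[-0.49309898  0.27872097 -0.42517179] -2.261613594724738
time: 14.4
position: [557.9, 67.1, 228.3]
ee_rot: [3.139, 0.0, 0.049]
wrist_force: [1.4, -5.1, 0.5]
grip_width: 46.0
gripper_force: 30.2
[-1.78769349 -0.28616092 -0.40250786] -1.8956644918815906
```

```bash
python3 -c "
from h import *
fitphi('8',230)
a=np.load('pics/scene8.npz')['p'][:,:,::-1]; cv2.imwrite('pics/v5.png',cv2.resize(a[120:260,270:480],(800,533),interpolation=cv2.INTER_CUBIC))"
```

```text
phi [(np.float64(4.635128840843915), np.float64(234.0)), (np.float64(4.653734140671517), np.float64(233.0)), (np.float64(4.663664767677618), np.float64(235.0)), (np.float64(4.715751942160043), np.float64(232.0))]
```

View pics/v5.png

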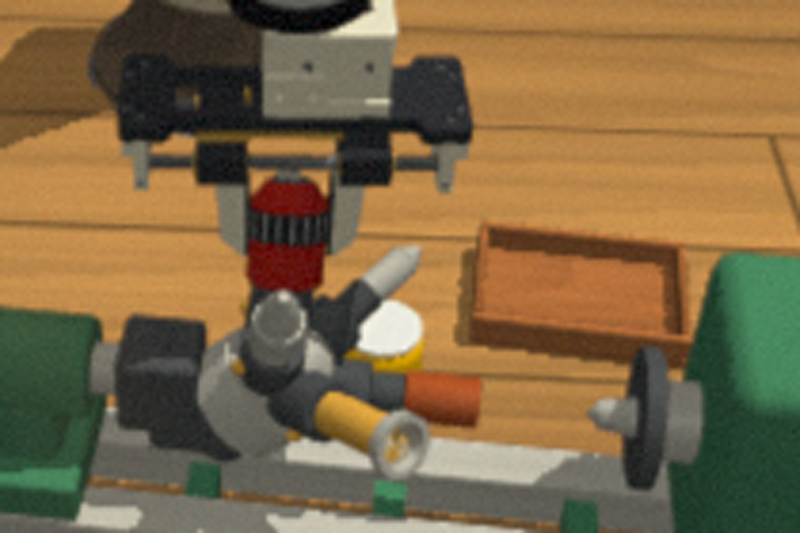

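```bash
python3 -m crank '[{"tx":0,"ty":0,"tz":0,"roll":0},{"tx":0,"ty":0,"tz":0,"roll":0},{"tx":0,"ty":0,"tz":0,"roll":0},{"tx":0,"ty":0,"tz":0,"roll":0.14},{"tx":0,"ty":0,"tz":0,"roll":0.14},{"tx":0,"ty":0,"tz":0,"roll":0.14},{"tx":0,"ty":0,"tz":0,"roll":0.14},{"tx":0,"ty":0,"tz":0,"roll":0.14},{"tx":0,"ty":0,"tz":0,"roll":0}]' 61 30
python3 -m crank '[{"tx":0,"ty":0,"tz":0,"roll":0},{"tx":0,"ty":0,"tz":0,"roll":0},{"tx":0,"ty":0,"tz":0,"roll":0},{"tx":0,"ty":0,"tz":0,"roll":0},{"tx":0,"ty":0,"tz":0,"roll":0}]' 255 30
python3 -m crank '[{"tx":0,"ty":0,"tz":0,"roll":-0.1},{"tx":0,"ty":0,"tz":-0.0002,"roll":-0.1},{"tx":0,"ty":0,"tz":-0.0003,"roll":-0.1},{"tx":0,"ty":0,"tz":-0.0003,"roll":-0.1},{"tx":0,"ty":0,"tz":-0.0002,"roll":-0.1},{"tx":0,"ty":0,"tz":-0.0002,"roll":-0.1},{"tx":0,"ty":0,"tz":-0.0002,"roll":-0.1},{"tx":0,"ty":0,"tz":0,"roll":0}]'
python3 -c "
from h import *
s=read_state();print(s['moment'],s['joint_positions'][6]);fitphi('9',230)"
```

```text
time: 15.4
position: [557.6, 70.0, 228.5]
ee_rot: [-3.141, 0.0, -0.652]
wrist_force: [-0.2, 0.1, -0.4]
grip_width: 70.2
gripper_force: 0.0
time: 15.9
position: [558.2, 70.2, 228.7]
ee_rot: [-3.14, -0.0, -0.649]
wrist_force: [2.9, 5.0, -0.8]
grip_width: 49.0
gripper_force: 28.7
time: 16.7
position: [558.1, 66.3, 230.0]
ee_rot: [3.138, 0.0, 0.049]
wrist_force: [0.1, -6.3, 4.0]
grip_width: 45.6
gripper_force: 30.0
[-1.90589739 -0.27734872 -0.3684541 ] -1.8936594753606124
phi [(np.float64(4.647369332986999), np.float64(234.0)), (np.float64(4.672919647330162), np.float64(233.0)), (np.float64(4.676973389755725), np.float64(235.0)), (np.float64(4.743706662858905), np.float64(232.0))]
```

```bash
python3 -m crank '[{"tx":0,"ty":0,"tz":0,"roll":0},{"tx":0,"ty":0,"tz":0,"roll":0},{"tx":0,"ty":0,"tz":0,"roll":0},{"tx":0,"ty":0,"tz":0,"roll":0.14},{"tx":0,"ty":0,"tz":0,"roll":0.14},{"tx":0,"ty":0,"tz":0,"roll":0.14},{"tx":0,"ty":0,"tz":0,"roll":0.14},{"tx":0,"ty":0,"tz":0,"roll":0.14},{"tx":0,"ty":0,"tz":0,"roll":0}]' 61 30
python3 -m crank '[{"tx":0,"ty":0,"tz":0,"roll":0},{"tx":0,"ty":0,"tz":0,"roll":0},{"tx":0,"ty":0,"tz":0,"roll":0},{"tx":0,"ty":0,"tz":0,"roll":0},{"tx":0,"ty":0,"tz":0,"roll":0}]' 255 30
python3 -c "
from h import *
fitphi('10',230)"
python3 -m crank '[{"tx":0,"ty":0,"tz":0,"roll":-0.1},{"tx":0,"ty":0,"tz":-0.0002,"roll":-0.1},{"tx":0,"ty":0,"tz":-0.0003,"roll":-0.1},{"tx":0,"ty":0,"tz":-0.0003,"roll":-0.1},{"tx":0,"ty":0,"tz":-0.0002,"roll":-0.1},{"tx":0,"ty":0,"tz":-0.0002,"roll":-0.1},{"tx":0,"ty":0,"tz":-0.0002,"roll":-0.1},{"tx":0,"ty":0,"tz":0,"roll":0}]'
cat > ax.py <<'E'
from h import *
import sys
m=camera_model("scene"); t=tooldir(234,-.075); c=np.array([601.3,56.5,155])
h=np.cross([0,0,1],t);h/=np.linalg.norm(h); back=np.cross(h,t); back*=np.sign(back[0])
def prof(tag):   # stripe of the far side of the chuck, brightness along axis
    p=np.load(f"pics/scene{tag}.npz")["p"].astype(np.float32); L=np.arange(60,118,.25); P=[]
    for w in np.linspace(-12,12,25):
        X=c+L[:,None]*t+back*np.sqrt(23**2-w*w)+h*w; uv=proj(X,m).astype(np.float32)
        P.append(cv2.remap(p,uv[None,:,0],uv[None,:,1],cv2.INTER_CUBIC)[0])
    P=np.mean(P,0); return P[:,0]/(P.sum(1)+1), P[:,0]
a0=prof("5")
for tag in sys.argv[1:]:
    b=prof(tag); out=[]
    for k in(0,1):
        s=[]
        for d in np.arange(-2,12,.25):
            n=int(d*4); i0=40; i1=200-48+0
            A=a0[k][i0:i1]; B=b[k][i0+n:i1+n] ; s.append(np.corrcoef(A,B)[0,1])
        j=int(np.argmax(s)); out.append((np.arange(-2,12,.25)[j],round(max(s),3)))
    print(tag,"axial shift mm (redness, red)",out)
E
python3 -c "
from h import *
fitphi('11',230)"; python3 ax.py 5 8 9 10 11
```

```text
time: 17.7
position: [557.5, 69.8, 229.8]
ee_rot: [3.141, 0.0, -0.652]
wrist_force: [-0.6, -0.2, 0.6]
grip_width: 69.9
gripper_force: 0.0
time: 18.2
position: [557.9, 69.8, 229.9]
ee_rot: [-3.141, 0.0, -0.649]
wrist_force: [0.8, 1.5, -0.1]
grip_width: 49.6
gripper_force: 28.4
phi [(np.float64(4.787817645501252), np.float64(233.0)), (np.float64(4.801652846825006), np.float64(234.0)), (np.float64(4.81295510566909), np.float64(232.0)), (np.float64(4.8475123549425545), np.float64(235.0))]
time: 19.1
position: [557.1, 65.8, 231.6]
ee_rot: [3.137, 0.002, 0.05]
wrist_force: [-5.5, -7.8, 7.5]
grip_width: 45.4
gripper_force: 30.0
phi [(np.float64(4.646373707847201), np.float64(234.0)), (np.float64(4.671864256532169), np.float64(233.0)), (np.float64(4.67345126788544), np.float64(235.0)), (np.float64(4.748122502186569), np.float64(232.0))]
5 axial shift mm (redness, red) [(np.float64(0.0), np.float64(1.0)), (np.float64(0.0), np.float64(1.0))]
8 axial shift mm (redness, red) [(np.float64(1.25), np.float64(0.997)), (np.float64(1.25), np.float64(0.996))]
9 axial shift mm (redness, red) [(np.float64(1.5), np.float64(0.996)), (np.float64(1.5), np.float64(0.996))]
10 axial shift mm (redness, red) [(np.float64(2.5), np.float64(0.994)), (np.float64(2.75), np.float64(0.994))]
11 axial shift mm (redness, red) [(np.float64(2.0), np.float64(0.995)), (np.float64(2.0), np.float64(0.995))]
```

```bash
python3 -m crank '[{"tx":0,"ty":0,"tz":0,"roll":0},{"tx":0,"ty":0,"tz":0,"roll":0},{"tx":0,"ty":0,"tz":0,"roll":0},{"tx":0,"ty":0,"tz":0,"roll":0.14},{"tx":0,"ty":0,"tz":-0.036,"roll":0.14},{"tx":0,"ty":0,"tz":-0.036,"roll":0.14},{"tx":0,"ty":0,"tz":-0.036,"roll":0.14},{"tx":0,"ty":0,"tz":-0.036,"roll":0.14},{"tx":0,"ty":0,"tz":0,"roll":0},{"tx":0,"ty":0,"tz":0,"roll":0}]' 0 30
cat > wr.py <<'E'
from h import *
import sys
# chuck in wrist picture+depth: rectified along the chuck axis
def meas(z,m):
    X=cloud(z["d"],m); c=np.array([601.3,56.5,155]); t=tooldir(234,-.075); k=(X-c)@t; rad=np.linalg.norm(X-c-k[...,None]*t,axis=-1)
    return X,k,rad
if __name__=="__main__":
    tag=sys.argv[1]; s=read_state(); m=camera_model("wrist"); p,d=snapshot("wrist"); np.savez(f"pics/wrist{tag}.npz",p=p,d=d); print(s["position"],s["ee_rot"])
    fitphi(tag,230)
    x,k,rad=meas({"d":d},m)
    z6=np.load("pics/wrist6.npz")
    ok=(d>0)&(rad<30)&(k>110)&(k<145)
    print("top of jaws k: 90,95,98 pct",np.percentile(k[ok],[90,95,98]).round(2), ok.sum())
    ims=[cv2.resize(q["p"][140:260,265:385,::-1] if isinstance(q,np.lib.npyio.NpzFile) else q[140:260,265:385,::-1],(400,400),interpolation=cv2.INTER_CUBIC) for q in(z6,p)]
    cv2.imwrite(f"pics/j{tag}.png",np.hstack(ims))
E
python3 wr.py 12; python3 ax.py 5 12
python3 - <<'E'
# reference from wrist6 (camera pose then: translate now's model)
from wr import *
E
```

```text
time: 20.2
position: [558.0, 69.8, 375.8]
ee_rot: [-3.14, -0.001, -0.648]
wrist_force: [-1.0, -0.1, -1.1]
grip_width: 91.4
gripper_force: 0.0
[557.98852878  69.78857558 375.77820868] [-3.14048514e+00 -1.11726206e-03 -6.48429024e-01]
phi [(np.float64(4.647569175403061), np.float64(233.0)), (np.float64(4.655266739566584), np.float64(234.0)), (np.float64(4.6820419002227744), np.float64(232.0)), (np.float64(4.706044956408261), np.float64(235.0))]
top of jaws k: 90,95,98 pct [128.32 131.83 133.56] 1921
5 axial shift mm (redness, red) [(np.float64(0.0), np.float64(1.0)), (np.float64(0.0), np.float64(1.0))]
12 axial shift mm (redness, red) [(np.float64(3.0), np.float64(0.995)), (np.float64(3.25), np.float64(0.997))]
```

View pics/j12.png

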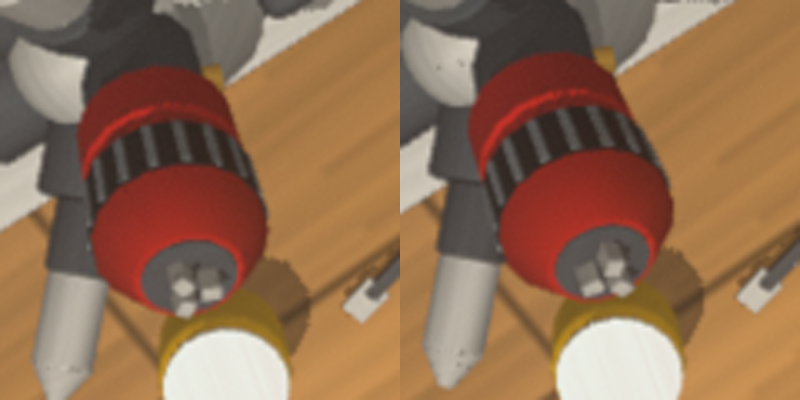

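```bash
python3 -m crank '[{"tx":0,"ty":0,"tz":0.036,"roll":0},{"tx":0,"ty":0,"tz":0.036,"roll":0},{"tx":0,"ty":0,"tz":0.036,"roll":0},{"tx":0,"ty":0,"tz":0.036,"roll":0},{"tx":0,"ty":0,"tz":0,"roll":0},{"tx":0,"ty":0,"tz":0,"roll":0},{"tx":0,"ty":0,"tz":0,"roll":0},{"tx":0,"ty":0,"tz":0,"roll":0},{"tx":0,"ty":0,"tz":0,"roll":0},{"tx":0,"ty":0,"tz":0,"roll":0},{"tx":0,"ty":0,"tz":0,"roll":0}]' 255 30
python3 -m crank '[{"tx":0,"ty":0,"tz":0,"roll":-0.1},{"tx":0,"ty":0,"tz":-0.0002,"roll":-0.1},{"tx":0,"ty":0,"tz":-0.0003,"roll":-0.1},{"tx":0,"ty":0,"tz":-0.0003,"roll":-0.1},{"tx":0,"ty":0,"tz":-0.0002,"roll":-0.1},{"tx":0,"ty":0,"tz":-0.0002,"roll":-0.1},{"tx":0,"ty":0,"tz":0,"roll":-0.1},{"tx":0,"ty":0,"tz":0,"roll":0}]'
python3 -m crank '[{"tx":0,"ty":0,"tz":0,"roll":0},{"tx":0,"ty":0,"tz":0,"roll":0},{"tx":0,"ty":0,"tz":0,"roll":0},{"tx":0,"ty":0,"tz":0,"roll":0.14},{"tx":0,"ty":0,"tz":-0.036,"roll":0.14},{"tx":0,"ty":0,"tz":-0.036,"roll":0.14},{"tx":0,"ty":0,"tz":-0.036,"roll":0.14},{"tx":0,"ty":0,"tz":-0.036,"roll":0.14},{"tx":0,"ty":0,"tz":0,"roll":0},{"tx":0,"ty":0,"tz":0,"roll":0}]' 0 30
python3 wr.py 13; python3 ax.py 12 13
```

```text
time: 21.45
position: [557.8, 69.7, 231.8]
ee_rot: [-3.141, -0.0, -0.65]
wrist_force: [-1.1, 3.1, -6.0]
grip_width: 49.1
gripper_force: 28.7
time: 22.25
position: [557.4, 65.1, 233.3]
ee_rot: [3.136, 0.001, 0.05]
wrist_force: [-6.0, -8.6, 3.9]
grip_width: 45.8
gripper_force: 30.0
time: 23.25
position: [558.3, 69.8, 377.4]
ee_rot: [-3.14, -0.002, -0.649]
wrist_force: [-0.7, -0.4, -1.0]
grip_width: 91.5
gripper_force: 0.0
[558.28196666  69.82509441 377.4201361 ] [-3.13976245e+00 -1.98247820e-03 -6.48503667e-01]
phi [(np.float64(4.7512588691280815), np.float64(234.0)), (np.float64(4.758857807257736), np.float64(233.0)), (np.float64(4.782704024268482), np.float64(235.0)), (np.float64(4.8015374876165255), np.float64(232.0))]
top of jaws k: 90,95,98 pct [129.68 132.64 134.43] 1958
12 axial shift mm (redness, red) [(np.float64(3.0), np.float64(0.995)), (np.float64(3.25), np.float64(0.997))]
13 axial shift mm (redness, red) [(np.float64(5.0), np.float64(0.992)), (np.float64(5.5), np.float64(0.996))]
```

View pics/j13.png

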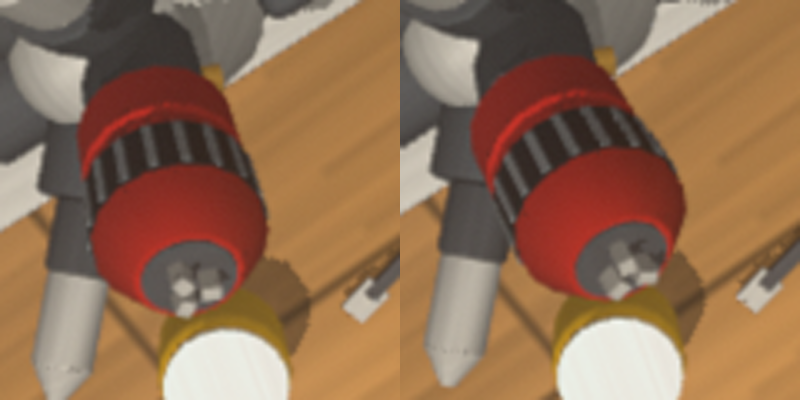

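The chuck has risen about 5 mm and turned some 120–130° (jaw tips at j13 right (622,250), (645,278), (615,290)). It already leans a little loosely, so I'll regrip nearer the aligned yaw, turn slightly and try to draw it off.

```bash
python3 -m crank '[{"tx":0,"ty":0,"tz":0.036,"roll":-0.1},{"tx":0,"ty":0,"tz":0.036,"roll":-0.1},{"tx":0,"ty":0,"tz":0.036,"roll":0},{"tx":0,"ty":0,"tz":0.036,"roll":0},{"tx":0,"ty":0,"tz":0,"roll":0},{"tx":0,"ty":0,"tz":0,"roll":0},{"tx":0,"ty":0,"tz":0,"roll":0},{"tx":0,"ty":0,"tz":0,"roll":0},{"tx":0,"ty":0,"tz":0,"roll":0},{"tx":0,"ty":0,"tz":0,"roll":0},{"tx":0,"ty":0,"tz":0,"roll":0}]' 255 30
python3 -m crank '[{"tx":0,"ty":0,"tz":-0.0001,"roll":-0.075},{"tx":0,"ty":0,"tz":-0.0001,"roll":-0.075},{"tx":0,"ty":0,"tz":0,"roll":0}]'
python3 -m crank '[{"tx":-0.0004,"ty":0,"tz":-0.0009,"roll":0},{"tx":-0.0004,"ty":0,"tz":-0.0009,"roll":0},{"tx":0,"ty":0,"tz":0,"roll":0}]'
```

```text
time: 24.5
position: [558.0, 69.5, 233.0]
ee_rot: [-3.141, -0.001, -0.45]
wrist_force: [-0.4, 0.3, -2.5]
grip_width: 47.2
gripper_force: 29.3
time: 24.8
position: [557.5, 68.3, 232.9]
ee_rot: [3.14, 0.0, -0.3]
wrist_force: [-2.6, -3.9, -0.7]
grip_width: 47.5
gripper_force: 29.2
time: 25.1
position: [556.9, 69.2, 234.1]
ee_rot: [3.141, 0.0, -0.301]
wrist_force: [0.6, -4.4, -7.1]
grip_width: 47.1
gripper_force: 29.5
```

```bash
python3 -m crank '[{"tx":-0.0004,"ty":0,"tz":-0.0009,"roll":0},{"tx":-0.0004,"ty":0,"tz":-0.0009,"roll":0},{"tx":0,"ty":0,"tz":0,"roll":0}]'
python3 -m crank '[{"tx":-0.0004,"ty":0,"tz":-0.0009,"roll":0},{"tx":-0.0004,"ty":0,"tz":-0.0009,"roll":0},{"tx":0,"ty":0,"tz":0,"roll":0}]'
python3 -m crank '[{"tx":-0.0004,"ty":0,"tz":-0.0009,"roll":0},{"tx":-0.0004,"ty":0,"tz":-0.0009,"roll":0},{"tx":0,"ty":0,"tz":0,"roll":0}]'
python3 -c "
from h import *
fitphi('14',230)"; python3 ax.py 13 14
```

```text
time: 25.4
position: [556.4, 70.1, 235.4]
ee_rot: [-3.141, 0.0, -0.3]
wrist_force: [5.4, -1.7, -16.9]
grip_width: 46.3
gripper_force: 30.1
time: 25.7
position: [556.0, 70.8, 236.3]
ee_rot: [-3.14, 0.0, -0.3]
wrist_force: [9.6, 0.9, -27.3]
grip_width: 46.0
gripper_force: 29.9
time: 26.0
position: [555.6, 71.5, 237.1]
ee_rot: [-3.14, 0.001, -0.299]
wrist_force: [16.2, 2.3, -35.8]
grip_width: 45.3
gripper_force: 29.7
phi [(np.float64(4.634647981368318), np.float64(234.0)), (np.float64(4.64795781960104), np.float64(233.0)), (np.float64(4.679895548523158), np.float64(235.0)), (np.float64(4.713665152078147), np.float64(232.0))]
13 axial shift mm (redness, red) [(np.float64(5.0), np.float64(0.992)), (np.float64(5.5), np.float64(0.996))]
14 axial shift mm (redness, red) [(np.float64(5.25), np.float64(0.997)), (np.float64(5.5), np.float64(0.994))]
```

```bash
python3 -m crank '[{"tx":0.0012,"ty":0,"tz":0.0027,"roll":0},{"tx":0,"ty":0,"tz":0,"roll":-0.06},{"tx":0,"ty":0,"tz":0,"roll":0}]' - 40
python3 -m crank '[{"tx":0,"ty":0,"tz":0,"roll":-0.06},{"tx":0,"ty":0,"tz":0,"roll":0}]'
python3 -m crank '[{"tx":0,"ty":0,"tz":0,"roll":-0.06},{"tx":0,"ty":0,"tz":0,"roll":0}]'
python3 -m crank '[{"tx":0,"ty":0,"tz":0,"roll":-0.06},{"tx":0,"ty":0,"tz":0,"roll":0}]'
python3 -c "
from rig import *
print(read_state()['moment'])"
```

```text
time: 26.4
position: [555.9, 70.9, 236.5]
ee_rot: [-3.141, 0.001, -0.238]
wrist_force: [5.2, 0.7, -18.4]
grip_width: 45.5
gripper_force: 39.8
time: 26.6
position: [555.6, 70.0, 236.6]
ee_rot: [3.142, 0.001, -0.181]
wrist_force: [4.2, -0.5, -17.7]
grip_width: 45.5
gripper_force: 39.8
time: 26.8
position: [555.4, 69.3, 236.7]
ee_rot: [3.141, 0.001, -0.122]
wrist_force: [3.1, -2.9, -17.0]
grip_width: 45.4
gripper_force: 39.8
time: 27.0
position: [555.2, 68.5, 236.8]
ee_rot: [3.14, 0.001, -0.063]
wrist_force: [1.5, -5.7, -13.8]
grip_width: 45.2
gripper_force: 39.8
[-1.17682986 -0.10383304 -0.05661249]
```

```bash
python3 -m crank '[{"tx":-0.0006,"ty":-0.0002,"tz":-0.0014,"roll":0},{"tx":-0.0006,"ty":-0.0002,"tz":-0.0014,"roll":0},{"tx":0,"ty":0,"tz":0,"roll":0}]'
python3 -m crank '[{"tx":0,"ty":0,"tz":0,"roll":-0.06},{"tx":0,"ty":0,"tz":0,"roll":0}]'
python3 -c "
from h import *
print(read_state()['moment']);fitphi('15',230)"; python3 ax.py 15
```

```text
time: 27.3
position: [554.4, 68.8, 238.1]
ee_rot: [3.14, 0.002, -0.065]
wrist_force: [7.6, -4.3, -29.2]
grip_width: 45.4
gripper_force: 39.8
time: 27.5
position: [553.9, 67.7, 239.2]
ee_rot: [3.138, 0.003, -0.004]
wrist_force: [-3.2, -9.1, -8.8]
grip_width: 45.4
gripper_force: 39.9
[-2.29640116  0.72508271  0.03840646]
phi [(np.float64(4.634332260999584), np.float64(234.0)), (np.float64(4.652024766576323), np.float64(233.0)), (np.float64(4.670516842660557), np.float64(235.0)), (np.float64(4.720920294497705), np.float64(232.0))]
15 axial shift mm (redness, red) [(np.float64(7.25), np.float64(0.993)), (np.float64(7.25), np.float64(0.994))]
```

```bash
python3 -m crank '[{"tx":-0.0012,"ty":-0.0004,"tz":-0.0027,"roll":0},{"tx":-0.0012,"ty":-0.0004,"tz":-0.0027,"roll":0},{"tx":0,"ty":0,"tz":0,"roll":0}]'
python3 -c "
from rig import *
print(read_state()['moment'])"
```

```text
time: 27.9
position: [551.8, 71.8, 246.5]
ee_rot: [-3.141, -0.0, -0.002]
wrist_force: [-3.6, -1.1, -3.7]
grip_width: 45.4
gripper_force: 39.9
[-0.37163501  0.8031567  -0.00206559]
```

Free: only the chuck's weight is left on the wrist. I'll draw it off along the axis.

```bash
python3 -m crank '[{"tx":-0.0024,"ty":-0.0008,"tz":-0.0054,"roll":0},{"tx":-0.0024,"ty":-0.0008,"tz":-0.0054,"roll":0},{"tx":-0.0024,"ty":-0.0008,"tz":-0.0054,"roll":0},{"tx":-0.004,"ty":-0.0013,"tz":-0.009,"roll":0},{"tx":-0.004,"ty":-0.0013,"tz":-0.009,"roll":0},{"tx":-0.004,"ty":-0.0013,"tz":-0.009,"roll":0},{"tx":0,"ty":0,"tz":-0.02,"roll":0},{"tx":0,"ty":0,"tz":-0.03,"roll":0},{"tx":0,"ty":0,"tz":0,"roll":0},{"tx":0,"ty":0,"tz":0,"roll":0}]'
python3 -c "
from h import *
print(read_state()['moment']);fitphi('16',230)
a=np.load('pics/scene16.npz')['p'][:,:,::-1]; cv2.imwrite('pics/v6.png',cv2.resize(a[80:260,240:480],(800,600),interpolation=cv2.INTER_CUBIC))"
```

```text
time: 28.9
position: [533.1, 77.7, 339.0]
ee_rot: [-3.141, -0.001, -0.0]
wrist_force: [0.1, 0.6, -4.7]
grip_width: 45.5
gripper_force: 39.9
[ 0.03525814  0.05612896 -0.04238869]
phi [(np.float64(4.899444524317214), np.float64(235.0)), (np.float64(4.918122192729857), np.float64(236.0)), (np.float64(4.938939738643262), np.float64(234.0)), (np.float64(5.009097725380041), np.float64(237.0))]
```

View pics/v6.png

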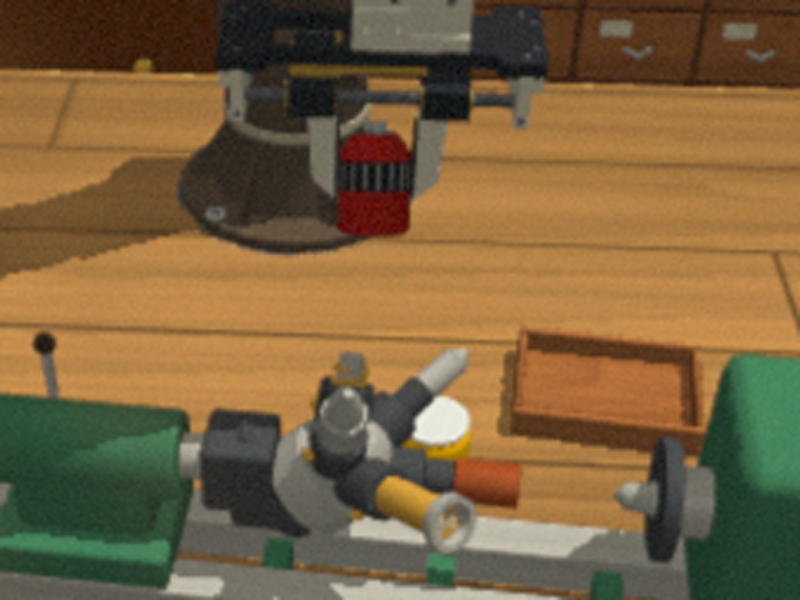

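Drawn off cleanly: the chuck hangs in the fingers at v6 (375,180), and the bare nose sits at the front station at v6 (350,365). Now I'll measure how the chuck sits in the hand, and check the tray in both views.

```bash
cat > hand.py <<'E'
from h import *
import sys
def chuck_in_hand(tag,g):
    pts=[]
    for n in("scene","top","wrist"):
        m=camera_model(n); p,d=snapshot(n); np.savez(f"pics/{n}{tag}.npz",p=p,d=d); X=cloud(d,m); q=p.astype(int)
        k=(q[...,0]>60)&(q[...,0]>2.2*q[...,1])&(q[...,0]>2.2*q[...,2])&(d>0)&(np.linalg.norm(X-g,axis=-1)<70)
        b=X[k]; print(n,len(b),b.mean(0).round(0) if len(b) else ""); 
        if len(b)>25: pts.append(b)
    P=np.vstack(pts)
    def f(v):
        t=np.array([np.sin(v[0]),np.sin(v[1]),1.]);t/=np.linalg.norm(t); o=np.array([v[2],v[3],g[2]]); r=P-o; a=r@t
        return np.linalg.norm(r-a[:,None]*t,axis=1)-23
    def w(v):
        t=np.array([np.sin(v[0]),np.sin(v[1]),1.]);t/=np.linalg.norm(t); a=(P-[v[2],v[3],g[2]])@t
        return f(v)*(a<6)
    r=min((least_squares(w,[x0,0,g[0],g[1]],loss="soft_l1",f_scale=1) for x0 in(-.5,-.3,0)),key=lambda r:r.cost); v=r.x
    t=np.array([np.sin(v[0]),np.sin(v[1]),1.]);t/=np.linalg.norm(t); a=(P-[v[2],v[3],g[2]])@t
    print("axis",t.round(3),"tilt deg",np.degrees(np.arccos(t[2])).round(1),"point at g.z",v[2:].round(1),"resid",np.median(abs(w(v))).round(2),"axial ext",np.percentile(a,[.5,2,98]).round(1))
if __name__=="__main__":
    s=read_state(); g=s["position"]+[0,0,19]; chuck_in_hand(sys.argv[1],g); print(g)
    for n in("scene","top"):
        z=np.load(f"pics/{n}{sys.argv[1]}.npz"); X=cloud(z["d"],camera_model(n)); ok=(z["d"]>0)&(abs(X[...,0]-337)<100)&(abs(X[...,1]-290)<110)
        k=ok&(abs(X[...,2]-27)<5); fl=ok&(abs(X[...,0]-337)<30)&(abs(X[...,1]-290)<40); print(n,cv2.minAreaRect(X[k][:,:2].astype(np.float32)),"floor z",np.median(X[fl][:,2]))
E
python3 hand.py 17
```

```text
scene 414 [553.  76. 349.]
top 0 
wrist 5725 [552.  76. 357.]
axis [ 0.581 -0.571  0.581] tilt deg 54.5 point at g.z [466.   57.8] resid 0.0 axial ext [17.7 23.1 50.6]
[532.40022759  77.34207582 356.46491284]
scene ((335.898681640625, 292.423583984375), (159.8325958251953, 125.12963104248047), 83.30250549316406) floor z 7.681695639166806
top ((336.8938903808594, 289.8418884277344), (160.6798858642578, 120.02220153808594), 83.4754638671875) floor z 7.505412813677312
```

```bash
python3 - <<'E'
import re
s=open("hand.py").read()
i=s.index("    def f(v)"); j=s.index("if __name__")
s=s[:i]+'''    P=P[P[:,2]<g[2]+12]
    def f(v):
        t=np.array([v[0],v[1],1.]);t/=np.linalg.norm(t); r=P-[v[2],v[3],g[2]]; a=r@t
        return np.linalg.norm(r-a[:,None]*t,axis=1)-23
    v=least_squares(f,[-.3,0,g[0],g[1]],loss="soft_l1",f_scale=.7,x_scale=[.1,.1,5,5]).x
    t=np.array([v[0],v[1],1.]);t/=np.linalg.norm(t); a=(P-[v[2],v[3],g[2]])@t
    print("axis",t.round(3),"tilt deg",np.degrees(np.arccos(t[2])).round(1),"point at g.z",v[2:].round(1),"resid",np.median(abs(f(v))).round(2),"axial ext",np.percentile(a,[.5,2,98]).round(1))
    return t,v
'''+s[j:]
open("hand.py","w").write(s)
E
python3 hand.py 18
```

```text
scene 416 [554.  76. 349.]
top 0 
wrist 5732 [553.  76. 358.]
axis [-0.452 -0.014  0.892] tilt deg 26.9 point at g.z [532.2  77.2] resid 0.38 axial ext [-42.1 -41.1   7.5]
[532.50568222  77.35728324 356.47206541]
scene ((335.4459533691406, 292.5255432128906), (160.59039306640625, 126.23258972167969), 82.82071685791016) floor z 7.621588786863236
top ((336.88055419921875, 289.9907531738281), (161.1734161376953, 120.28840637207031), 83.39440155029297) floor z 7.734149432200597
```

```bash
python3 -m crank '[{"tx":-0.0217,"ty":-0.02136,"tz":0,"roll":0},{"tx":-0.0217,"ty":-0.02136,"tz":0,"roll":0},{"tx":-0.0217,"ty":-0.02136,"tz":0,"roll":0},{"tx":-0.0217,"ty":-0.02136,"tz":0,"roll":0},{"tx":-0.0217,"ty":-0.02136,"tz":0,"roll":0},{"tx":-0.0217,"ty":-0.02136,"tz":0,"roll":0},{"tx":-0.0217,"ty":-0.02136,"tz":0,"roll":0},{"tx":-0.0217,"ty":-0.02136,"tz":0,"roll":0},{"tx":-0.0217,"ty":-0.02136,"tz":0,"roll":0},{"tx":-0.0217,"ty":-0.02136,"tz":0,"roll":0},{"tx":0,"ty":0,"tz":0,"roll":0}]'
python3 -m crank '[{"tx":0,"ty":0,"tz":0.035,"roll":0},{"tx":0,"ty":0,"tz":0.035,"roll":0},{"tx":0,"ty":0,"tz":0.035,"roll":0},{"tx":0,"ty":0,"tz":0.035,"roll":0},{"tx":0,"ty":0,"tz":0.035,"roll":0},{"tx":0,"ty":0,"tz":0.035,"roll":0},{"tx":0,"ty":0,"tz":0.03,"roll":0},{"tx":0,"ty":0,"tz":0,"roll":0},{"tx":0,"ty":0,"tz":0,"roll":0}]'
python3 hand.py 19 | head -5
```

```text
time: 30.4
position: [312.5, 294.3, 339.0]
ee_rot: [-3.14, 0.0, 0.007]
wrist_force: [0.4, -0.2, -4.4]
grip_width: 45.6
gripper_force: 39.9
time: 31.3
position: [316.1, 291.3, 99.0]
ee_rot: [3.141, 0.0, 0.0]
wrist_force: [-0.3, 0.1, -4.2]
grip_width: 45.2
gripper_force: 39.9
scene 225 [336. 288. 113.]
top 30 [341. 288. 110.]
wrist 6186 [337. 292. 119.]
axis [-0.456 -0.015  0.89 ] tilt deg 27.1 point at g.z [316.7 291.9] resid 0.34 axial ext [-41.2 -40.4   7.7]
[316.13482408 291.32948888 118.00754355]
```

```bash
python3 -m crank '[{"tx":0,"ty":0,"tz":0.02,"roll":0},{"tx":0,"ty":0,"tz":0.02,"roll":0},{"tx":0,"ty":0,"tz":0.015,"roll":0},{"tx":0,"ty":0,"tz":0.004,"roll":0},{"tx":0,"ty":0,"tz":0,"roll":0}]' - 15
python3 -m crank '[{"tx":0,"ty":0,"tz":0.001,"roll":0},{"tx":0,"ty":0,"tz":0.001,"roll":0},{"tx":0,"ty":0,"tz":0,"roll":0}]'
python3 -m crank '[{"tx":0,"ty":0,"tz":0.001,"roll":0},{"tx":0,"ty":0,"tz":0.001,"roll":0},{"tx":0,"ty":0,"tz":0,"roll":0}]'
```

```text
time: 31.95
position: [316.4, 291.6, 40.1]
ee_rot: [-3.141, -0.001, -0.0]
wrist_force: [-0.4, 0.4, -3.3]
grip_width: 45.9
gripper_force: 14.9
time: 32.25
position: [316.4, 291.4, 38.0]
ee_rot: [-3.141, -0.001, -0.0]
wrist_force: [-0.4, 0.1, -4.2]
grip_width: 45.8
gripper_force: 14.9
time: 32.55
position: [317.2, 291.8, 36.7]
ee_rot: [-3.14, -0.002, -0.0]
wrist_force: [-0.1, -2.7, 12.5]
grip_width: 45.5
gripper_force: 15.0
```

```bash
python3 -m crank '[{"tx":0.0025,"ty":0,"tz":0,"roll":0},{"tx":0.0025,"ty":0,"tz":0.0002,"roll":0},{"tx":0.0025,"ty":0,"tz":0.0003,"roll":0},{"tx":0.0024,"ty":0,"tz":0.0005,"roll":0},{"tx":0,"ty":0,"tz":0,"roll":0}]'
python3 hand.py 20 | head -5
```

```text
time: 33.05
position: [326.5, 291.7, 34.7]
ee_rot: [-3.141, -0.001, -0.0]
wrist_force: [-0.2, 1.2, 4.1]
grip_width: 45.7
gripper_force: 15.0
scene 220 [344. 289.  46.]
top 10 [330. 280.  61.]
wrist 6031 [344. 291.  56.]
axis [-0.24  -0.002  0.971] tilt deg 13.9 point at g.z [326.9 291.5] resid 0.3 axial ext [-40.6 -39.6   9.4]
[326.5304723  291.72351896  53.72683957]
```

```bash
python3 -m crank '[{"tx":0.0024,"ty":0,"tz":0.0007,"roll":0},{"tx":0.0024,"ty":0,"tz":0.0008,"roll":0},{"tx":0.0023,"ty":0,"tz":0.0009,"roll":0},{"tx":0.0022,"ty":0,"tz":0.001,"roll":0},{"tx":0,"ty":0,"tz":0,"roll":0}]'
python3 hand.py 21 | head -5
```

```text
time: 33.7
position: [335.6, 291.1, 30.9]
ee_rot: [3.142, 0.0, -0.001]
wrist_force: [0.9, 2.8, 1.5]
grip_width: 45.8
gripper_force: 15.0
scene 217 [351. 288.  42.]
top 10 [332. 276.  67.]
wrist 5456 [351. 291.  55.]
axis [-0.05  -0.003  0.999] tilt deg 2.9 point at g.z [335.9 290.9] resid 0.44 axial ext [-40.5 -38.7  11.1]
[335.59695893 291.07530561  49.93260798]
```

```bash
python3 -m crank '[{"tx":0.002,"ty":0,"tz":0.0009,"roll":0},{"tx":0,"ty":0,"tz":0,"roll":0},{"tx":0,"ty":0,"tz":0,"roll":0}]' - 8
python3 hand.py 22 | head -5
```

```text
time: 34.15
position: [336.9, 291.0, 30.2]
ee_rot: [3.141, 0.0, 0.0]
wrist_force: [-2.3, 2.4, 2.0]
grip_width: 45.6
gripper_force: 8.0
scene 217 [352. 288.  42.]
top 10 [334. 276.  65.]
wrist 5352 [353. 291.  55.]
axis [-0.022 -0.002  1.   ] tilt deg 1.3 point at g.z [337.1 290.8] resid 0.47 axial ext [-40.1 -38.5  11.5]
[336.9167654  291.01539338  49.18487837]
```

Upright to about 1°. I'll release and go straight up.

```bash
python3 -m crank '[{"tx":0,"ty":0,"tz":0,"roll":0},{"tx":0,"ty":0,"tz":0,"roll":0},{"tx":0,"ty":0,"tz":0,"roll":0},{"tx":0,"ty":0,"tz":0,"roll":0}]' 80 3
python3 -m crank '[{"tx":0,"ty":0,"tz":-0.01,"roll":0},{"tx":0,"ty":0,"tz":-0.03,"roll":0},{"tx":0,"ty":0,"tz":-0.04,"roll":0},{"tx":0,"ty":0,"tz":-0.05,"roll":0},{"tx":0,"ty":0,"tz":-0.05,"roll":0},{"tx":0,"ty":0,"tz":0,"roll":0},{"tx":0,"ty":0,"tz":0,"roll":0}]'
python3 - <<'E'
from hand import *
chuck_in_hand("23",np.array([337,291,48.]))
fitphi("23b",230)
X=None
for n in("scene","top"):
    z=np.load(f"pics/{n}23b.npz"); z0=np.load(f"pics/{n}0.npz"); D=cloud(z["d"],camera_model(n))
a=np.load("pics/scene23b.npz")["p"][:,:,::-1]; b=np.load("pics/top23b.npz")["p"][:,:,::-1]
cv2.imwrite("pics/v7.png",np.vstack([cv2.resize(a[140:290,180:480],(600,300)),cv2.resize(b[130:280,160:460],(600,300))]))
E
```

```text
time: 34.7
position: [337.4, 290.9, 30.2]
ee_rot: [3.141, 0.0, -0.0]
wrist_force: [0.2, 0.1, 0.4]
grip_width: 62.7
gripper_force: 0.0
time: 35.4
position: [337.7, 291.5, 212.0]
ee_rot: [-3.14, -0.003, -0.0]
wrist_force: [0.0, 0.3, -0.9]
grip_width: 63.1
gripper_force: 0.0
scene 222 [351. 288.  43.]
top 0 
wrist 1281 [344. 291.  61.]
axis [-0.011  0.005  1.   ] tilt deg 0.7 point at g.z [336.8 291. ] resid 0.75 axial ext [-39.6 -36.6  11.9]
phi [(np.float64(4.710680399707212), np.float64(235.0)), (np.float64(4.727066222890493), np.float64(234.0)), (np.float64(4.762697956517346), np.float64(236.0)), (np.float64(4.802341991082765), np.float64(233.0))]
```

View pics/v7.png

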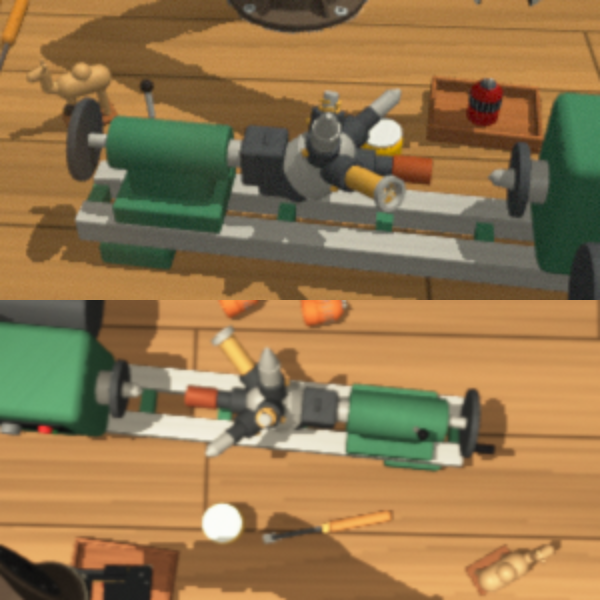

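The chuck stands upright in the tray (scene half, (485,103)), the bare nose is at the front station (331,100), and the tin, gouge and camel stand where they were.

```bash
python3 -c "
from rig import *
print(job_done())"
```

```text
the job is handed in; nothing more can be done
None
```

The job is handed in, with no verdict shown. My last measurements put the red chuck upright on the tray floor within about 1° of vertical, with the turret still clicked in at the upper front station; the camel, gouge and tin look unmoved in the last picture.

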